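# Gauge a microscope's eyepiece tube

## Robot

A 7-joint arm with a two-finger parallel gripper is mounted at the origin on the work surface. World frame = base frame: x ahead of the robot, y to its left, z up, the work surface at z = 0. Lengths are in mm, angles in rad, forces in N, time in s.
With the tool pointing down it reaches from about 350 to 900 mm from the base axis. Payload 7.2 kg.
Tool frame: the origin (TCP) lies between the finger pads; the fingertips stand manip.tcp_to_tips ahead of it and the grasp point (between the pads) lies 6 mm ahead of it (manip.tcp_to_tips is the distance from the TCP to the fingertips, in mm); x points along the fingers, y is the direction in which the jaws open and shut, and the axes are right-handed (so a half turn about x gives the same grasp; the last joint's range is limited). The gripper opens to 85 mm and grips with 20 to 120 N. Pads are 22 mm wide; open, the fingers measure 114 mm over their backs; the gripper's body (76 mm by 85 mm) begins 54 mm behind the grasp point. The pads swing forward as they close: fully open they stand 13 mm farther back than shut.
Start: joints at [-1.324, 0.411, -0.013, 1.596, 0.006, 1.134, -0.082], TCP at [193.526, 594.286, 256.297] pointing down, gripper open.
Joint ranges: [-2.95, 2.95], [-0.29, 1.99], [-1.47, 1.44], [0.14, 2.54], [-1.03, 4.17], [0.13, 1.85], [-2.86, 2.86]. Speed limits (rad/s): [2.39, 2.39, 3.01, 3.01, 3.14, 3.14, 3.14].

## Interface

Orientations are given as a rotation vector (axis times angle).
In Python, from workcell import manip, cams, hand_in gives the robot as it stands.
- The arm moves only by the tool move_arm, never from a script. Its argument "rows" is a list of rows, each an object with "delta_pos": the shift along the tool's x, y, z in m, a list of three; "turn": the turn, a rotation vector about the tool's x, y, z in degrees, a list of three. A call has 1 to 20 rows; each row shifts and turns the commanded pose from where the row before left it, along the tool's axes as they then stand; what a row does not reach is not made up. A row lasts 1/8 s, in which the tool goes at most 62.5 mm and 10.7 degrees, less where a joint would pass 70% of its speed; a pose out of reach is approached as far as the arm can. A call is refused whole if a number of a shift passes 0.0625 or a number of a turn 10.7, either way. A call with a gripper value outside its range is refused whole. "gripper" is the opening in per cent of the stroke, from 0 (shut) to 100 (fully open), set as the call begins (left out, the last holds). The fingers move at their own pace and stop on an object; "newtons" is the grip in N (left out, the last holds). Time passes only in rows, so rows that do not move let the fingers close. It gives the time, the measured TCP pose, the force and the opening at its end, in the units of the state.
- manip.get_state(): the state, without advancing time (a new reading comes with each control period).
- cams.snapshot(name): name is "scene" or "side" or "wrist"; returns the picture (384x512x3 uint8, blue, green, red); there is no depth.
- cams.get_calibration(name): a dict with "fx", "fy", "cx", "cy" (pixels), "k1" (the pictures are not rectified: a ray, as slopes to the right and down, at radius r is drawn at 1 + k1 r^2 times it, then the intrinsics apply), "rvec" (rotation vector, rad) and "tvec" (3), from world to camera coordinates, as OpenCV has them; the wrist camera has in their place "tool_from_camera" (4x4, takes a point from camera to tool coordinates, whose origin is the TCP and whose axes are the tool frame's). Camera axes: x right, y down, z forward; pixel columns grow to the right and rows downward; lengths in mm; the calibration is good to about 2 mm. A picture is of the moment at which its call begins: read the wrist's pose just before it. get_calibration takes no time and is no camera call.
- hand_in(): hands the job in, once; it reports no verdict.
The state is a dict: "time_s": time; "joint_positions": joint angles; "dq": joint speeds; "tau": joint torques, N m; "tcp_pos": TCP position; "eef_rot": TCP orientation; "force": force on the tool from outside, world axes, zero at the start; "ft_torque": the same for the moment, N m; "gripper_width": finger opening in mm.
Only numpy, scipy, OpenCV 4.12 (cv2) and the standard library are available. Lean on these libraries where they do the work, as an engineer would, in place of code of your own. Each camera call takes 0.05 s, during which the arm holds its last target.

## Task

Take from the rack the one gauge rod that fits the microscope's eyepiece tube snugly, push it into the tube until its collar stops fully home against the rim and pause there a moment, then draw it straight out. Finish holding it in the gripper, level and still, with its tip at the reading point midway between the reader's two windows and pointing straight in from the open side, touching nothing but the gripper; do not put it down or let go. Leave the other rods and everything else on the bench where they are.

Things in the scene. Friction and masses are not known exactly. Their poses are not given: they have to be found in the camera images.
- gauge_yellow: look-alike gauge rod with yellow handle; its steel rod is 16 mm in diameter. Along its x axis: square grip 22 x 22 mm (x -40 to 40), stop collar 40 mm in diameter (x 40 to 48, stop face at 48), rod (x 48 to 118), last 10 mm tapering to 6 mm at the flat tip. About 0.16 kg, centre of mass at x = 14. Origin: grip centre, on the axis; +x to the tip. Starts level in the rack, z up, axis 60 mm above the table
- gauge_yellow_tip (a point): centre of the flat tip of the yellow-handled gauge rod, 118 mm along +x from its grip centre; axes as the rod's
- gauge_green: look-alike gauge rod with green handle; its steel rod is 21 mm in diameter. Along its x axis: square grip 22 x 22 mm (x -40 to 40), stop collar 40 mm in diameter (x 40 to 48, stop face at 48), rod (x 48 to 118), last 10 mm tapering to 11 mm at the flat tip. About 0.16 kg, centre of mass at x = 14. Origin: grip centre, on the axis; +x to the tip. Starts level in the rack, z up, axis 60 mm above the table
- gauge_green_tip (a point): centre of the flat tip of the green-handled gauge rod, 118 mm along +x from its grip centre; axes as the rod's
- gauge_red: look-alike gauge rod with red handle; its steel rod is 26 mm in diameter. Along its x axis: square grip 22 x 22 mm (x -40 to 40), stop collar 40 mm in diameter (x 40 to 48, stop face at 48), rod (x 48 to 118), last 10 mm tapering to 16 mm at the flat tip. About 0.16 kg, centre of mass at x = 14. Origin: grip centre, on the axis; +x to the tip. Starts level in the rack, z up, axis 60 mm above the table
- gauge_red_tip (a point): centre of the flat tip of the red-handled gauge rod, 118 mm along +x from its grip centre; axes as the rod's
- rack: fixed grey rack, the three rods side by side in it, 80 mm apart (y -80, 0, 80; any rod in any place), tips to its +x. Origin on the table under the middle grip. Base x -60 to 130, 235 mm wide, 12 mm thick. Grips rest on 8 mm ledges at x -35 and 35, 49 mm high, with cheeks to 57 mm, 1.5 mm beside the grip; the grip's middle is free for fingers. Rods lift straight up
- head: fixed white and black microscope head on a grey service stand (base plate 130 x 110 mm, head 72 mm wide; highest point 185 mm, at the tube rim). Origin on the table under the centre of the base, z up. Its dark eyepiece tube rises towards the head's +x at 30 degrees above level; the mouth is 85 mm along +x and 170 mm up
- tube_mouth (a point): centre of the eyepiece tube's open end, in the plane of its flat rim. z points out of the tube along its axis (30 degrees above level, level part along the head's +x); y is level. Bore 23.2 mm, outer diameter 33 mm, bore straight and 100 mm deep, no funnel
- reader: fixed white optical reader; origin on the table under its base, z up. Base x -67 to 57, 110 mm wide, 20 mm high; housing 90 mm high with display on top at x -67 to -17; two black posts with orange stripes at x = 35, 126 mm high, 26 mm (x) by 16 mm (y), inner faces at y -27 and 27, a glass window in each. A rod comes in from the open +x side
- window (a point): the reading point, midway between the two windows of the reader, level with the window centres and the orange stripes: 35 mm along the reader's +x, 100 mm above the table. Axes as the reader's: x level and out of the open side, y from post to post, z up
- eyepiece: bystander: loose black eyepiece standing, 34 mm wide, 54 mm high; origin under its centre
- objective: bystander: loose brass objective lens standing, 24 mm wide, 42 mm high; origin under its centre
- dust_cap: bystander: loose blue dust cap lying, 36 mm wide, 12 mm high; origin under its centre
- slide_box: bystander: loose blue slide box, 100 x 85 x 30 mm; origin under its centre
- screwdriver: bystander: loose black screwdriver lying, 150 mm long; origin under its middle, x along it
- cleaner: bystander: loose small white bottle, 44 mm wide, 100 mm high; origin under its centre

How it is judged (in metres and radians):
On the way, in this order (a step that is already met when the one before it is completed fails the run):
1. the fitting gauge rod is held and lifted out of the rack (contact force between the fingers and gauge_green above 1 N and height (world z) of gauge_green above 0.09 m), for 0.1 s.
2. the rod is in the eyepiece tube with its collar stopped on the rim (z of gauge_green_tip in the frame of tube_mouth below -0.067 m and angle between the x axis of gauge_green and the z axis of tube_mouth, either way round below 0.08 rad and contact force between gauge_green and head above 0.5 N and x of gauge_green_tip in the frame of tube_mouth between -0.005 and 0.005 m and y of gauge_green_tip in the frame of tube_mouth between -0.005 and 0.005 m), for 0.2 s.
3. the rod is drawn fully out of the tube (z of gauge_green_tip in the frame of tube_mouth above 0.005 m and contact force between the fingers and gauge_green above 1 N), for 0.05 s.
At the end, for the whole second after the job is handed in: the 21 mm rod is held still in the gripper, touching nothing else, tip within 10 mm of the reading point along each reader axis, level within 0.10 rad, in line with the reader's x within 0.25 rad, from the open side; other rods moved under 20 mm, bystanders under 30 mm (x of gauge_green_tip in the frame of window between -0.01 and 0.01 m and y of gauge_green_tip in the frame of window between -0.01 and 0.01 m and z of gauge_green_tip in the frame of window between -0.01 and 0.01 m and angle between gauge_green's own x axis and vertical between 1.4708 and 1.6708 rad and angle between the x axis of gauge_green and the x axis of window, either way round below 0.25 rad and x of gauge_green in the frame of window above 0.09 m and contact force between the fingers and gauge_green above 1 N and contact force between gauge_green and reader below 0.1 N and contact force between gauge_green and head below 0.1 N and contact force between gauge_green and rack below 0.1 N and linear speed of gauge_green below 0.02 m/s and angular speed of gauge_green below 0.15 rad/s and distance of each of gauge_yellow, gauge_red from where it was at the start of the episode below 0.02 m and distance of each of eyepiece, objective, dust_cap, slide_box, screwdriver, cleaner from where it was at the start of the episode below 0.03 m); the arm keeps its last pose, push and grip.
It fails at once if another gauge rod is taken or pushed away (distance of any of gauge_yellow, gauge_red from where it was at the start of the episode above 0.02 m).
It fails at once if a bystander is moved more than 30 mm (distance of any of eyepiece, objective, dust_cap, slide_box, screwdriver, cleaner from where it was at the start of the episode above 0.03 m).
It also fails if it takes over 67 s, if anything falls off the work surface, if the arm or the gripper's body presses on something with over 40 N, if the wrist force passes 120 N, or if a joint passes its speed limit or range.

## Working session

There is one attempt and no reset: what is moved stays moved. The work goes in short steps, Python scripts to look and compute and a tool call to move; the robot and the scene stay as the last step left them, time stands still between calls to the robot, and variables do not carry over. Pictures are saved under pics/ and viewed, and the job is handed in when it is done.

Besides the shell and the picture viewer there is one more tool, called after "Call:" by a JSON object that holds its "method" and its "body", one argument or row to a line. move_arm: Moves the arm, as the interface text tells. Its arguments: {"type":"object","properties":{"rows":{"type":"array"},"gripper":{"type":"number"},"newtons":{"type":"number"}},"required":["rows"]}

```bash
ls; mkdir -p pics; python3 - <<'E'
from workcell import manip, cams
import cv2
s=manip.get_state(); print(s); print(manip.tcp_to_tips)
for n in ["scene","side","wrist"]:
    im=cams.snapshot(n); cv2.imwrite(f"pics/{n}0.png",im); print(n,cams.get_calibration(n))
E
```

```text
pics
{'time_s': 0.0, 'joint_positions': array([-1.32421196,  0.41192084, -0.01271984,  1.59705806,  0.0056062 ,
        1.13427927, -0.08224199]), 'dq': array([ 0.00050819,  0.00077708,  0.00013529, -0.00077901,  0.00085297,
       -0.00022548, -0.00121986]), 'tau': array([-1.02417514e-03, -6.00613689e+01,  6.81500025e-01, -2.99414617e+01,
        1.38028510e-02,  1.04525484e-02,  1.15899653e-05]), 'tcp_pos': array([193.40007914, 593.84382494, 255.43420671]), 'eef_rot': array([ 0.24577723,  1.55677885, -0.24833685]), 'force': array([ 0.64936709, -0.44290134,  0.02753234]), 'ft_torque': array([ 0.00380194,  0.03774763, -0.02558183]), 'gripper_width': 85.17401259588755}
25.0
scene {'fx': 429.3902886450215, 'fy': 429.3902886450215, 'cx': 255.1180284408912, 'cy': 191.71167060034736, 'k1': 0.04915753394707563, 'rvec': array([ 2.16345862,  0.61271195, -0.27927553]), 'tvec': array([-533.4597213 ,  -80.12070947, 1530.76771682])}
side {'fx': 350.30080550783197, 'fy': 350.30080550783197, 'cx': 251.00707895767636, 'cy': 192.8668637652076, 'k1': 0.023673211883421395, 'rvec': array([ 0.47156561, -2.77531542,  1.0461189 ]), 'tvec': array([ 562.18228148,  218.18158542, 1025.01079241])}
wrist {'fx': 271.94983470133144, 'fy': 271.94983470133144, 'cx': 259.03515305317177, 'cy': 192.81054015236973, 'k1': -0.035558220568188095, 'tool_from_camera': array([[ 7.23763319e-04, -2.88656006e-01,  9.57432601e-01,
        -1.17856533e+02],
       [ 9.99999106e-01,  1.28548986e-03, -3.68379251e-04,
         2.04115023e-01],
       [-1.12443501e-03,  9.57432012e-01,  2.88656678e-01,
        -7.36433006e+01],
       [ 0.00000000e+00,  0.00000000e+00,  0.00000000e+00,
         1.00000000e+00]])}
```

View pics/scene0.png

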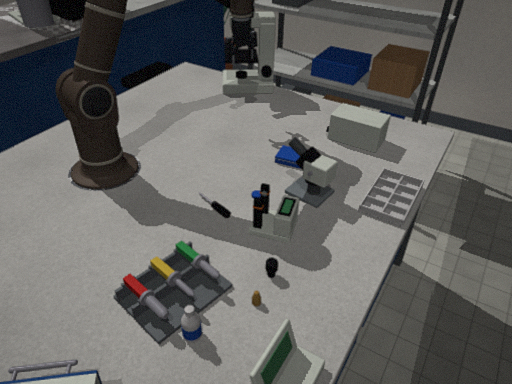

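View pics/side0.png

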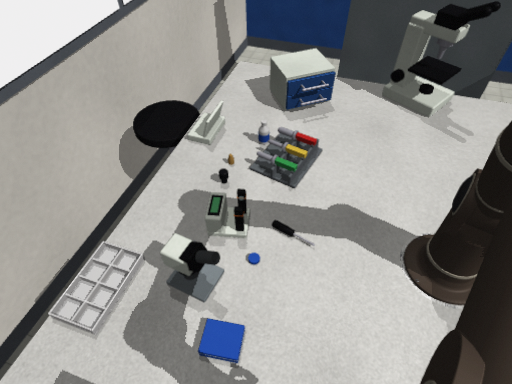

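View pics/wrist0.png

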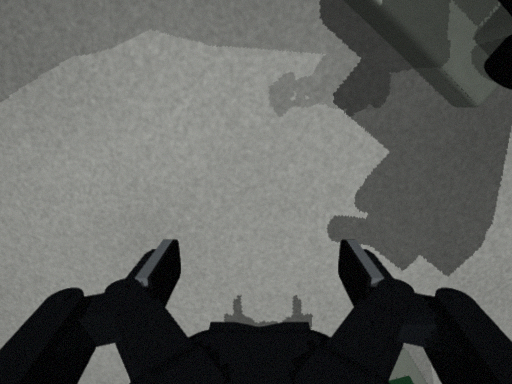

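Overview: in the scene image the rack is at (175,285) with green handle at (187,252), the reader at (275,210), the head at (313,178). Next, enlarged crops.

```bash
cat > h.py <<'E'
import numpy as np, cv2
from scipy.spatial.transform import Rotation as R
from workcell import manip, cams
def cam(n,pose=None):
    c=cams.get_calibration(n)
    if n!="wrist":
        Rm=R.from_rotvec(c["rvec"]).as_matrix(); t=np.array(c["tvec"]); return c,Rm,t
    p,r=pose; T=np.array(c["tool_from_camera"]); Rt=R.from_rotvec(r).as_matrix()
    Rc=Rt@T[:3,:3]; tc=Rt@T[:3,3]+p   # cam->world
    return c,Rc.T,-Rc.T@tc
def proj(n,P,pose=None):
    c,Rm,t=cam(n,pose); X=np.atleast_2d(P)@Rm.T+t; s=X[:,:2]/X[:,2:]
    s=s*(1+c["k1"]*(s**2).sum(1,keepdims=True)); return s*[c["fx"],c["fy"]]+[c["cx"],c["cy"]]
def ray(n,uv,pose=None):
    c,Rm,t=cam(n,pose); d=(np.array(uv,float)-[c["cx"],c["cy"]])/[c["fx"],c["fy"]]; s=d.copy()
    for _ in range(20): s=d/(1+c["k1"]*(s@s))
    v=Rm.T@np.array([s[0],s[1],1]); return -Rm.T@t, v/np.linalg.norm(v)
def onz(n,uv,z,pose=None):
    o,v=ray(n,uv,pose); return o+v*(z-o[2])/v[2]
def tri(rays):
    A=np.zeros((3,3));b=np.zeros(3)
    for o,v in rays:
        M=np.eye(3)-np.outer(v,v);A+=M;b+=M@o
    p=np.linalg.solve(A,b); return p,[np.linalg.norm((np.eye(3)-np.outer(v,v))@(p-o)) for o,v in rays]
def crop(f,x,y,w,h,out,k=5):
    im=cv2.imread(f)[y:y+h,x:x+w]; cv2.imwrite(out,cv2.resize(im,None,fx=k,fy=k,interpolation=cv2.INTER_CUBIC))
E
python3 - <<'E'
from h import *
crop("pics/scene0.png",240,125,130,115,"pics/s_c1.png",5)
crop("pics/scene0.png",110,235,130,110,"pics/s_c2.png",5)
crop("pics/side0.png",150,180,130,120,"pics/d_c1.png",5)
crop("pics/side0.png",240,110,100,80,"pics/d_c2.png",6)
E
```

```text
(no output)
```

View pics/s_c1.png

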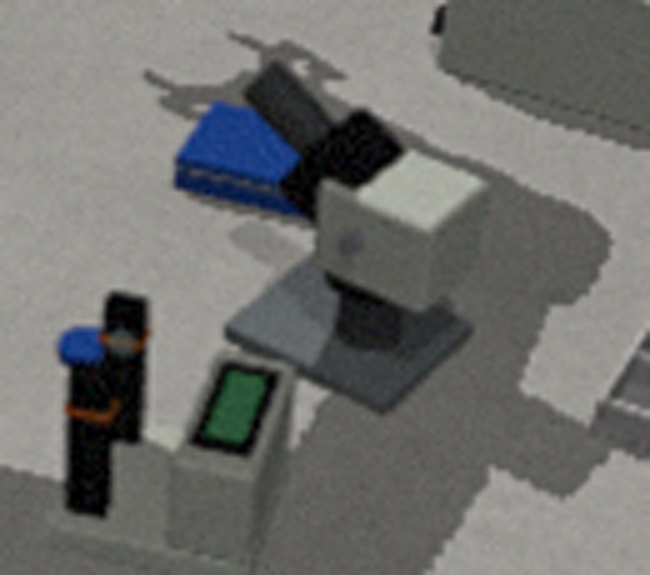

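View pics/s_c2.png

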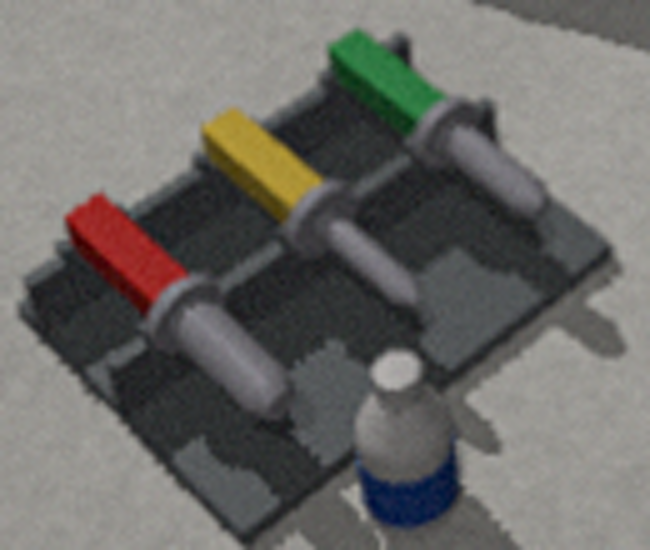

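View pics/d_c1.png

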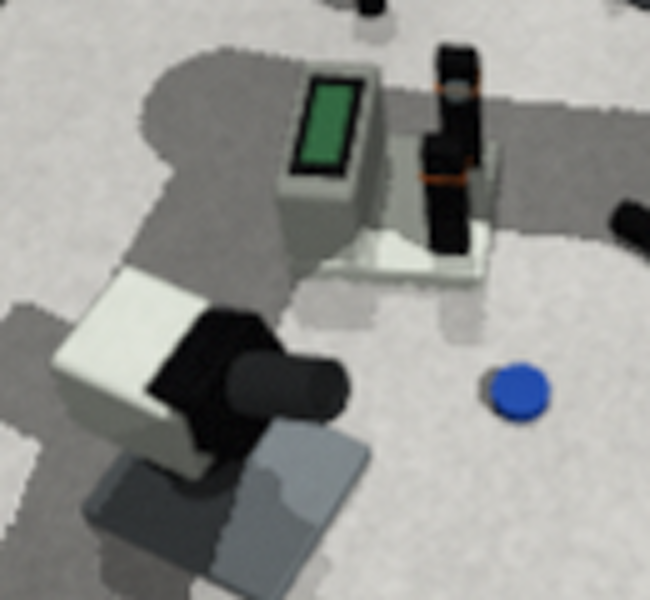

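View pics/d_c2.png

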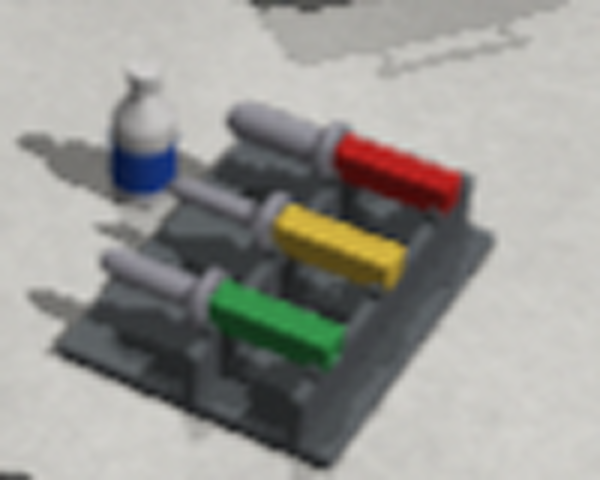

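```bash
python3 - <<'E'
from h import *
np.set_printoptions(precision=1,suppress=True)
def T(a,b): 
    p,e=tri([ray("scene",a),ray("side",b)]); return p,np.round(e,1)
S=lambda x,y:(240+x/5,125+y/5); S2=lambda x,y:(110+x/5,235+y/5); D=lambda x,y:(150+x/5,180+y/5); D2=lambda x,y:(240+x/6,110+y/6)
im=cv2.imread("pics/scene0.png");im2=cv2.imread("pics/side0.png")
for nm,lo,hi in [("green",(50,100,60),(80,255,255)),("yellow",(20,110,90),(32,255,255)),("red",(0,130,80),(6,255,255))]:
    r=[]
    for n,i,(x0,y0,x1,y1) in [("scene",im,(110,235,240,345)),("side",im2,(240,110,340,190))]:
        m=cv2.inRange(cv2.cvtColor(i,cv2.COLOR_BGR2HSV),lo,hi); mm=np.zeros_like(m); mm[y0:y1,x0:x1]=m[y0:y1,x0:x1]
        ys,xs=np.nonzero(mm); r.append(ray(n,(xs.mean(),ys.mean())))
    p,e=tri(r); print(nm,p,np.round(e,1))
print("gtip",*T(S2(537,198),D2(108,258)))
print("ytip",*T(S2(410,298),D2(180,185)))
print("collar g",*T(S2(445,135),D2(208,300)))
print("rim",*T(S(262,80),D(332,388)))
# reader posts: top centres
print("postA (near dustcap)",*T(S(85,352),D(445,140)))
print("postB",*T(S(127,296),D(458,47)))
print("housing top corners")
for a,b in [((228,352),(285,190)),((295,362),(385,70)),((170,455),(378,70)),((240,470),(280,190))]:
    print(onz("scene",S(*a),90),onz("side",D(*b),90))
for n,uv in [("box",(222,340)),("cap",(254,258)),("ep",(224,176)),("obj",(231,160)),("sd",(284,229)),("sdtip",(313,246)),("cl",(264,140))]:
    print(n,onz("side",uv,10))
print("base corners head side",[onz("side",D(*q),10)[:2] for q in [(85,510),(275,598),(370,455)]])
print("base scene",[onz("scene",S(*q),10)[:2] for q in [(228,330),(385,405),(470,325)]])
E
```

```text
green [ 539.2 -209.8   67.8] [0.6 0.6]
yellow [ 522.  -287.1   68.9] [0.4 0.4]
red [ 505.1 -364.9   68.7] [0.7 0.7]
gtip [ 652.8 -232.5   62.2] [0.7 0.7]
ytip [ 634.2 -313.3   59.3] [2.2 2.2]
collar g [ 585.7 -220.2   58.2] [1. 1.]
rim [589.6 276.  168.5] [3.3 3.3]
postA (near dustcap) [605.5  54.4 100.4] [8.4 8.4]
postB [619.8  39.1 159.3] [9.9 9.9]
housing top corners
[663.4 107.8  90. ] [693.2 117.7  90. ]
[701.6 120.7  90. ] [672.7   9.9  90. ]
[679.6   7.9  90. ] [676.9  11.3  90. ]
[718.9  17.7  90. ] [696.  118.7  90. ]
box [529.5 406.7  10. ]
cap [531.6 156.3  10. ]
ep [ 748.2 -130.8   10. ]
obj [ 755.6 -217.7   10. ]
sd [476.5  25.4  10. ]
sdtip [375.3  57.8  10. ]
cl [ 673.5 -368.3   10. ]
base corners head side [array([739.9, 310.6]), array([615.4, 323.1]), array([599.7, 225.5])]
base scene [array([608.9, 220.2]), array([730.3, 204.9]), array([743.3, 311.6])]
```

```bash
python3 - <<'E'
from h import *
np.set_printoptions(precision=3,suppress=True)
s=manip.get_state(); print(R.from_rotvec(s["eef_rot"]).as_matrix())
S=lambda x,y:(240+x/5,125+y/5);D=lambda x,y:(150+x/5,180+y/5)
for a,b in [((85,352),(458,47)),((127,296),(445,140)),((92,410),(460,90)),((125,340),(445,180))]:
    print(tri([ray("scene",S(*a)),ray("side",D(*b))]), onz("scene",S(*a),126),onz("side",D(*b),126))
E
```

```text
[[-0.     0.31   0.951]
 [-0.001  0.951 -0.31 ]
 [-1.    -0.001  0.   ]]
(array([619.697,  13.688, 134.715]), [np.float64(0.22732034553377736), np.float64(0.22732034553379826)]) [613.965  23.076 126.   ] [622.995   6.556 126.   ]
(array([606.03 ,  79.559, 127.036]), [np.float64(2.4083147759794605), np.float64(2.4083147759793366)]) [607.572  81.743 126.   ] [604.265  77.62  126.   ]
(array([622.405,  13.944,  93.43 ]), [np.float64(2.0687239756697684), np.float64(2.068723975669972)]) [643.677 -18.856 126.   ] [609.565  38.683 126.   ]
(array([605.647,  81.951,  92.221]), [np.float64(1.3584754312484673), np.float64(1.358475431248443)]) [627.678  44.82  126.   ] [593.677 105.207 126.   ]
```

Call:
{"method": "move_arm", "body": {
  "rows": [
    {"delta_pos":[-0.01,-0.024,0.048],"turn":[0,0,0]},
    {"delta_pos":[-0.01,-0.024,0.048],"turn":[0,0,0]},
    {"delta_pos":[-0.01,-0.024,0.048],"turn":[0,0,0]},
    {"delta_pos":[-0.01,-0.024,0.048],"turn":[0,0,0]},
    {"delta_pos":[-0.01,-0.024,0.048],"turn":[0,0,0]},
    {"delta_pos":[-0.01,-0.024,0.048],"turn":[0,0,0]},
    {"delta_pos":[-0.01,-0.024,0.048],"turn":[0,0,0]},
    {"delta_pos":[-0.01,-0.024,0.048],"turn":[0,0,0]},
    {"delta_pos":[0,0,0],"turn":[0,0,0]},
    {"delta_pos":[0,0,0],"turn":[0,0,0]}
  ],
  "gripper": 100
}}

```text
time_s: 1.4
tcp_pos: [498.7, 293.1, 335.9]
eef_rot: [0.247, 1.558, -0.247]
force: [-1.2, 0.7, 0.3]
gripper_width: 85.7
```

```bash
cat >> h.py <<'E'
import json
def shot(tag,n="wrist"):
    s=manip.get_state(); im=cams.snapshot(n); cv2.imwrite(f"pics/{tag}.png",im)
    json.dump([s["tcp_pos"].tolist(),s["eef_rot"].tolist()],open(f"pics/{tag}.json","w")); return s
def ps(tag):
    a=json.load(open(f"pics/{tag}.json")); return np.array(a[0]),np.array(a[1])
E
python3 - <<'E'
from h import *
s=shot("w1"); print(s["time_s"],s["tcp_pos"],s["joint_positions"])
crop("pics/w1.png",0,0,512,384,"pics/w1v.png",1.5)
E
```

```text
1.4 [498.71819479 293.14055502 335.87568147] [-0.75640908  0.27324798  0.18073826  1.61064767 -0.05157014  1.26310257
  0.68941558]
```

View pics/w1v.png

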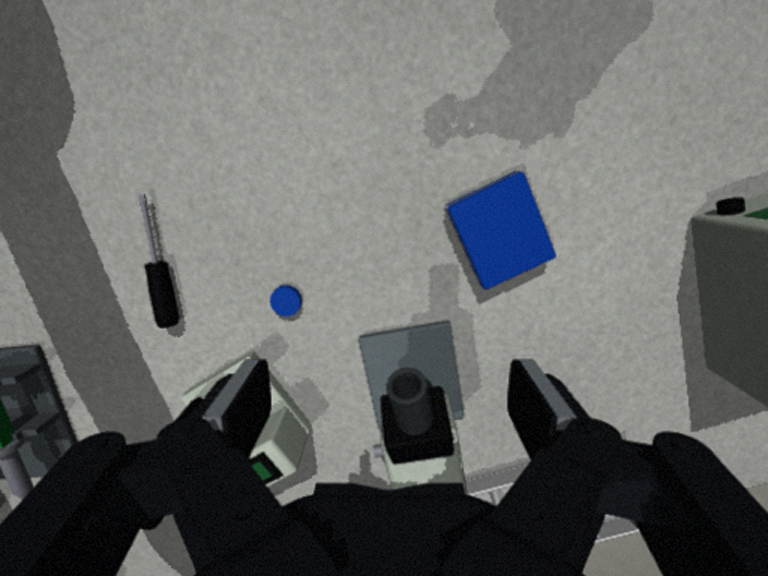

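```bash
python3 - <<'E'
from h import *
im=cv2.imread("pics/w1.png")[200:320,220:330]
im=cv2.resize(im,None,fx=5,fy=5,interpolation=cv2.INTER_CUBIC)
cv2.imwrite("pics/w1c.png",cv2.convertScaleAbs(im,alpha=2.2))
E
```

```text
(no output)
```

View pics/w1c.png

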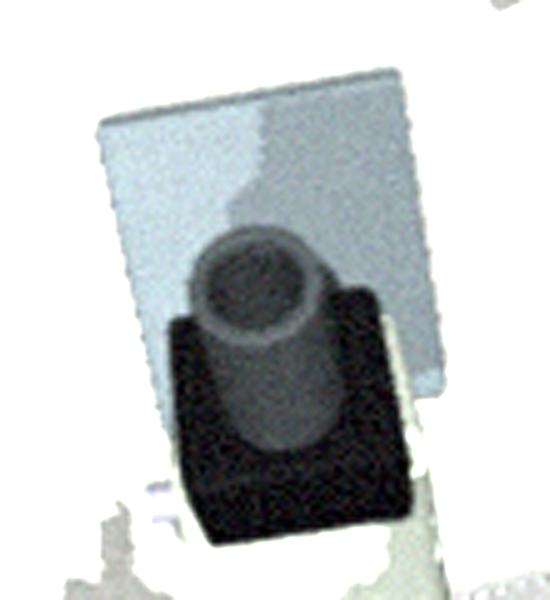

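```bash
python3 - <<'E'
from h import *
np.set_printoptions(precision=1,suppress=True)
p=ps("w1"); C=lambda x,y:(220+x/5,200+y/5)
print("mouth",onz("wrist",C(256,284),170,p), onz("scene",(240+262/5,125+80/5),170))
for z in (8,15):
  a=onz("wrist",C(98,122),z,p);b=onz("wrist",C(400,72),z,p);c=onz("wrist",C(443,393),z,p)
  print(a,b,c,np.linalg.norm(a-b),np.linalg.norm(b-c),"yaw edge",np.degrees(np.arctan2(*(b-a)[[1,0]])),np.degrees(np.arctan2(*(c-b)[[1,0]])),"centre",(a+c)/2)
E
```

```text
mouth [589.  278.9 170. ] [593.5 275.4 170. ]
[601.2 223.5   8. ] [615.9 330.6   8. ] [747.1 311.5   8. ] 108.07717009492218 132.5602657695462 yaw edge 82.15771733981154 -8.287746495375591 centre [674.2 267.5   8. ]
[598.5 225.   15. ] [613.  330.4  15. ] [742.1 311.5  15. ] 106.3801445226375 130.47880711660238 yaw edge 82.15771733981155 -8.28774649537557 centre [670.3 268.3  15. ]
```

Call:
{"method": "move_arm", "body": {
  "rows": [
    {"delta_pos":[0,-0.048,0.015],"turn":[0,0,0]},
    {"delta_pos":[0,-0.048,0.015],"turn":[0,0,0]},
    {"delta_pos":[0,-0.048,0.015],"turn":[0,0,0]},
    {"delta_pos":[0,-0.048,0.015],"turn":[0,0,0]},
    {"delta_pos":[0,-0.048,0.015],"turn":[0,0,0]},
    {"delta_pos":[0,0,0],"turn":[0,0,0]},
    {"delta_pos":[0,0,0],"turn":[0,0,0]}
  ]
}}

```text
time_s: 2.33
tcp_pos: [495.9, 43.2, 336.2]
eef_rot: [0.246, 1.557, -0.245]
force: [-0.4, 0.2, -0.0]
gripper_width: 85.7
```

```bash
python3 - <<'E'
from h import *
s=shot("w2"); print(s["time_s"],s["tcp_pos"],s["eef_rot"],s["joint_positions"])
crop("pics/w2.png",0,0,512,384,"pics/w2v.png",1.5)
print(proj("wrist",[[612,47,100],[539,-210,60],[652,-232,60]],ps("w2")))
E
```

```text
2.325 [495.88446805  43.24724115 336.15384052] [ 0.24590598  1.55729444 -0.24471114] [-0.47228176  0.12209604  0.32325977  1.7995649  -0.04202246  1.22667943
  1.12117536]
[[286.03805574 243.53862681]
 [117.2716504  236.6560666 ]
 [135.45572452 296.57490374]]
```

View pics/w2v.png

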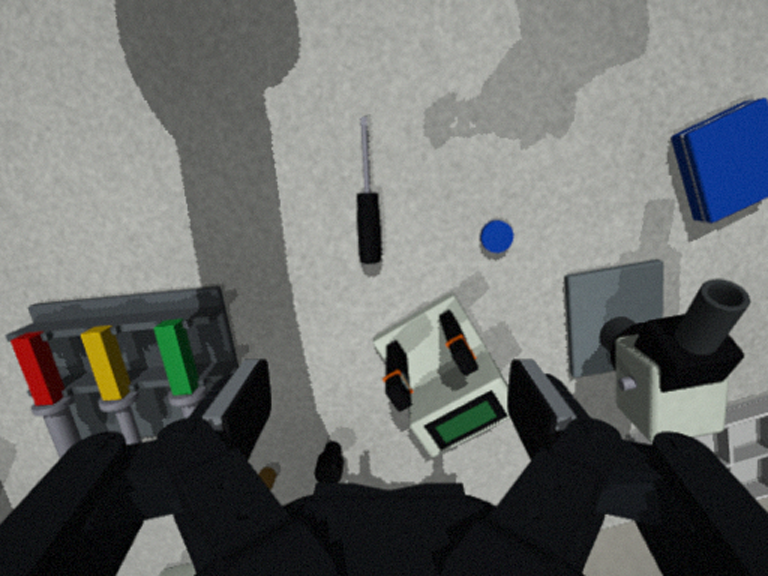

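```bash
python3 - <<'E'
from h import *
crop("pics/w2.png",240,185,110,120,"pics/w2c.png",5)
im=cv2.imread("pics/w2.png")[175:245,440:512]
cv2.imwrite("pics/w2d.png",cv2.convertScaleAbs(cv2.resize(im,None,fx=7,fy=7,interpolation=cv2.INTER_CUBIC),alpha=2))
E
```

```text
(no output)
```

View pics/w2c.png

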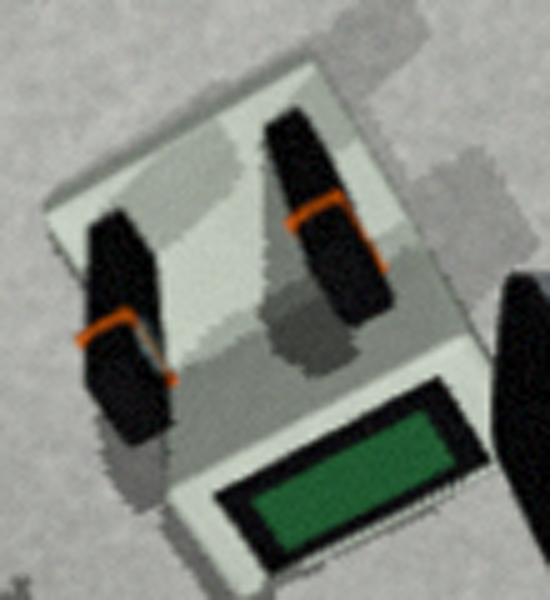

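View pics/w2d.png

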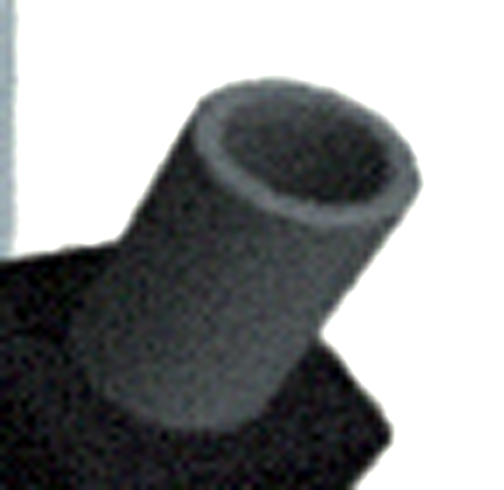

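```bash
python3 - <<'E'
from h import *
np.set_printoptions(precision=1,suppress=True)
p=ps("w2"); C=lambda x,y:(240+x/5,185+y/5)
P={k:onz("wrist",C(*v),100,p) for k,v in dict(lo=(80,342),li=(130,313),lf=(175,382),ri=(290,223),ro=(343,195),rf=(385,270)).items()}
print(P); 
L=P["li"];Rr=P["ri"]; print(np.linalg.norm(L-Rr),"post width",np.linalg.norm(P["lo"]-L),np.linalg.norm(P["ro"]-Rr),"depth",np.linalg.norm(P["lf"]-L),np.linalg.norm(P["rf"]-P["ro"]))
ang=[np.degrees(np.arctan2(*(b-a)[[1,0]])) for a,b in [(P["lo"],P["ro"]),(P["li"],P["ri"]),(P["li"],P["lf"]),(P["ro"],P["rf"])]];print(ang)
print("window",(P["lo"]+P["rf"])/2,(L+Rr)/2)
b0=onz("wrist",C(45,210),20,p);b1=onz("wrist",C(318,62),20,p);print("base",b0,b1,np.linalg.norm(b0-b1),np.degrees(np.arctan2(*(b1-b0)[[1,0]])))
h0=onz("wrist",C(168,492),90,p);h1=onz("wrist",C(465,335),90,p);print("hous",h0,h1,np.linalg.norm(h0-h1),np.degrees(np.arctan2(*(h1-h0)[[1,0]])))
a=np.radians(np.degrees(np.arctan2(*(h1-h0)[[1,0]]))-90); d=np.array([np.cos(a),np.sin(a)])
print("window from base",((b0+b1)/2)[:2]+d*22,"from housing",((h0+h1)/2)[:2]-d*52)
print("mouth",onz("wrist",(483.9,196.9),170,p), tri([ray("wrist",(483.9,196.9),p),ray("wrist",(271.2,256.8),ps("w1"))]))
E
```

```text
{'lo': array([613.9,   0.8, 100. ]), 'li': array([609.3,  17.5, 100. ]), 'lf': array([635.1,  23.4, 100. ]), 'ri': array([596.2,  69.3, 100. ]), 'ro': array([592.5,  85.8, 100. ]), 'rf': array([618.8,  91.4, 100. ])}
53.392426576432705 post width 17.326074246630842 16.946751495063545 depth 26.398045662187545 26.91499643175644
[np.float64(104.14642018291485), np.float64(104.30510789892804), np.float64(12.793863772294213), np.float64(11.939095739876485)]
window [616.3  46.1 100. ] [602.8  43.4 100. ]
base [603.8  -9.6  20. ] [580.8  94.6  20. ] 106.7094496518601 102.46543849367345
hous [677.7   8.8  90. ] [652.7 109.8  90. ] 104.00819101388541 103.92195335475708
window from base [613.6  47.8] from housing [614.7  46.8]
mouth [589.3 279.  170. ] (array([589.1, 278.9, 170.1]), [np.float64(0.14429480247821647), np.float64(0.14429480247812101)])
```

Call:
{"method": "move_arm", "body": {
  "rows": [
    {"delta_pos":[0.005,-0.048,0.012],"turn":[0,0,0]},
    {"delta_pos":[0.005,-0.048,0.012],"turn":[0,0,0]},
    {"delta_pos":[0.005,-0.048,0.012],"turn":[0,0,0]},
    {"delta_pos":[0.01,-0.048,0.012],"turn":[0,0,0]},
    {"delta_pos":[0.01,-0.048,0.012],"turn":[0,0,0]},
    {"delta_pos":[0,0,0],"turn":[-3,0,0]},
    {"delta_pos":[0,0,0],"turn":[-3,0,0]},
    {"delta_pos":[0,0,0],"turn":[0,0,0]},
    {"delta_pos":[0,0,0],"turn":[0,0,0]}
  ]
}}

```text
time_s: 3.5
tcp_pos: [479.5, -204.3, 301.1]
eef_rot: [0.164, 1.565, -0.164]
force: [0.6, 0.4, -0.7]
gripper_width: 85.2
```

```bash
python3 - <<'E'
from h import *
np.set_printoptions(precision=2,suppress=True)
s=shot("w3"); print(s["time_s"],s["tcp_pos"],s["joint_positions"]); print(R.from_rotvec(s["eef_rot"]).as_matrix())
p=ps("w3"); im=cv2.imread("pics/w3.png")
m=cv2.inRange(cv2.cvtColor(im,cv2.COLOR_BGR2HSV),(50,100,40),(80,255,255))
n,l,st,c=cv2.connectedComponentsWithStats(m); i=1+np.argmax(st[1:,4]); print(st[i],c[i])
crop("pics/w3.png",0,0,512,384,"pics/w3v.png",1.5)
x,y,w,h,_=st[i]; crop("pics/w3.png",x-30,y-15,w+60,h+60,"pics/w3c.png",5); print(x-30,y-15)
E
```

```text
3.5 [ 479.46 -204.27  301.11] [-0.12  0.2   0.51  1.81 -0.11  1.16  1.78]
[[-0.    0.21  0.98]
 [ 0.    0.98 -0.21]
 [-1.    0.   -0.  ]]
[257 182  17  59 965] [264.79 210.44]
227 167
```

View pics/w3v.png

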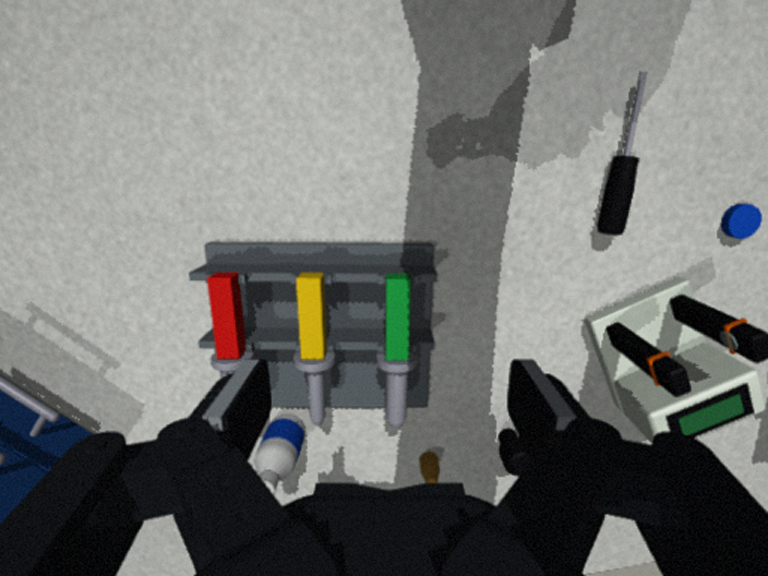

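View pics/w3c.png

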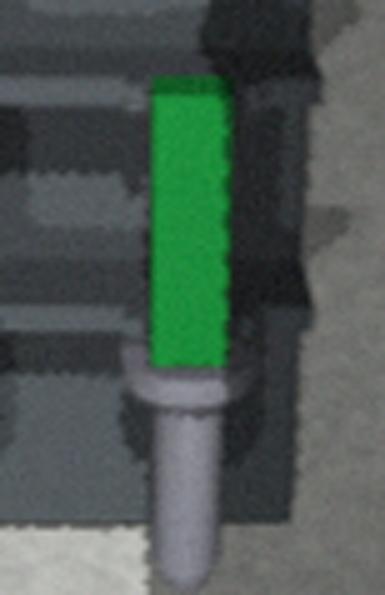

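```bash
python3 - <<'E'
from h import *
np.set_printoptions(precision=2,suppress=True)
p=ps("w3"); C=lambda x,y:(227+x/5,167+y/5)
q=[onz("wrist",C(*v),71,p) for v in [(151,95),(230,95),(151,368),(228,368)]]
print(q); print([np.linalg.norm(q[i]-q[j]) for i,j in [(0,1),(2,3),(0,2),(1,3)]])
c=sum(q)/4; d=(q[2]+q[3]-q[0]-q[1]); print("centre",c,"yaw",np.degrees(np.arctan2(d[1],d[0])))
t=onz("wrist",C(188,588),60,p); print("tip~",t, "yaw c-tip",np.degrees(np.arctan2(*(t-c)[[1,0]])),np.linalg.norm((t-c)[:2]))
# rack edge line
a=onz("wrist",(205/1.5,243/1.5),12,p);b=onz("wrist",(432/1.5,242/1.5),12,p);print("rack back edge yaw",np.degrees(np.arctan2(*(b-a)[[1,0]]))-90)
s=manip.get_state(); M=R.from_rotvec(s["eef_rot"]).as_matrix()
print("tool delta to centre z60:", M.T@(np.array([c[0],c[1],60])-s["tcp_pos"]))
E
```

```text
[array([ 500.26, -211.05,   71.  ]), array([ 504.59, -190.54,   71.  ]), array([ 578.45, -227.72,   71.  ]), array([ 582.94, -206.43,   71.  ])]
[np.float64(20.958308813041192), np.float64(21.756472873158305), np.float64(79.93966271595613), np.float64(79.94704075552661)]
centre [ 541.56 -208.94   71.  ] yaw -11.747060127846828
tip~ [ 659.6  -233.43   60.  ] yaw c-tip -11.725561330626304 120.55367469716353
rack back edge yaw -11.742937042331846
tool delta to centre z60: [241.18   8.58  61.81]
```

Call:
{"method": "move_arm", "body": {
  "rows": [
    {"delta_pos":[0.03,0.0021,0.0175],"turn":[0,0,0]},
    {"delta_pos":[0.03,0.0021,0.0175],"turn":[0,0,0]},
    {"delta_pos":[0.03,0.0022,0.0175],"turn":[0,0,0]},
    {"delta_pos":[0.03,0.0022,0.0173],"turn":[0,0,0]},
    {"delta_pos":[0,0,0],"turn":[0,0,0]},
    {"delta_pos":[0,0,0],"turn":[0,0,0]}
  ],
  "gripper": 60
}}

```text
time_s: 4.3
tcp_pos: [548.9, -211.7, 182.1]
eef_rot: [0.165, 1.564, -0.166]
force: [-0.3, 0.1, 0.4]
gripper_width: 51.3
```

```bash
python3 - <<'E'
from h import *
np.set_printoptions(precision=2,suppress=True)
s=shot("w4"); print(s["time_s"],s["tcp_pos"],s["gripper_width"])
crop("pics/w4.png",0,0,512,384,"pics/w4v.png",1.5)
M=R.from_rotvec(s["eef_rot"]).as_matrix(); d=np.array([np.cos(np.radians(-11.75)),np.sin(np.radians(-11.75)),0])
print("delta", M.T@(np.array([541.56,-208.94,66])+8*d-s["tcp_pos"]), "yaw",np.degrees(np.arctan2(M[1,2],M[0,2])))
E
```

```text
4.3 [ 548.86 -211.73  182.08] 51.289195134959115
delta [116.08   1.27   0.25] yaw -12.06162734635208
```

View pics/w4v.png

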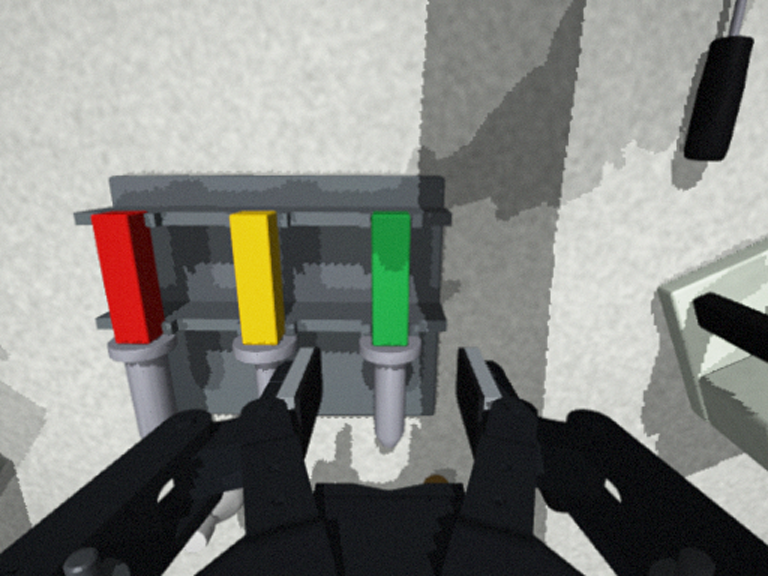

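Call:
{"method": "move_arm", "body": {
  "rows": [
    {"delta_pos":[0.03,0.001,0],"turn":[-0.3,0,0]},
    {"delta_pos":[0.03,0,0],"turn":[0,0,0]},
    {"delta_pos":[0.026,0,0],"turn":[0,0,0]},
    {"delta_pos":[0.02,0,0],"turn":[0,0,0]},
    {"delta_pos":[0.01,0,0],"turn":[0,0,0]},
    {"delta_pos":[0,0,0],"turn":[0,0,0]},
    {"delta_pos":[0,0,0],"turn":[0,0,0]}
  ]
}}

```text
time_s: 5.22
tcp_pos: [549.9, -210.8, 66.5]
eef_rot: [0.161, 1.563, -0.161]
force: [0.5, -0.1, -0.4]
gripper_width: 51.3
```

Call:
{"method": "move_arm", "body": {
  "rows": [
    {"delta_pos":[0,0,0],"turn":[0,0,0]},
    {"delta_pos":[0,0,0],"turn":[0,0,0]},
    {"delta_pos":[0,0,0],"turn":[0,0,0]},
    {"delta_pos":[0,0,0],"turn":[0,0,0]},
    {"delta_pos":[0,0,0],"turn":[0,0,0]},
    {"delta_pos":[0,0,0],"turn":[0,0,0]}
  ],
  "gripper": 0,
  "newtons": 80
}}

```text
time_s: 5.98
tcp_pos: [549.7, -210.7, 66.2]
eef_rot: [0.161, 1.564, -0.161]
force: [-0.9, 0.5, 5.6]
gripper_width: 20.9
```

```bash
python3 - <<'E'
from h import *
np.set_printoptions(precision=2,suppress=True)
s=shot("w5"); print(s["time_s"],s["tcp_pos"],s["gripper_width"],s["force"])
crop("pics/w5.png",0,0,512,384,"pics/w5v.png",1.5)
E
```

```text
5.975 [ 549.69 -210.7    66.17] 20.86290381276435 [-0.88  0.46  5.62]
```

View pics/w5v.png

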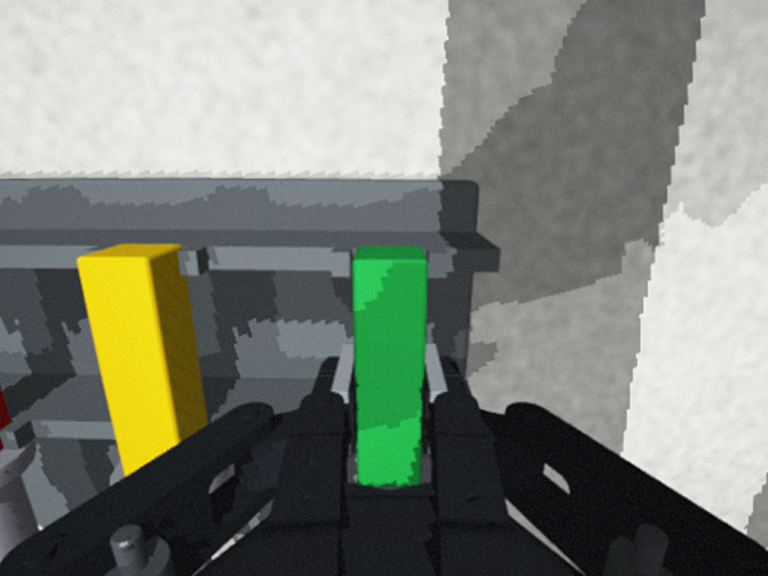

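Gripped on the green handle, width 21 mm. Lifting straight up.

Call:
{"method": "move_arm", "body": {
  "rows": [
    {"delta_pos":[-0.01,0,0],"turn":[0,0,0]},
    {"delta_pos":[-0.02,0,0],"turn":[0,0,0]},
    {"delta_pos":[-0.04,0,0],"turn":[0,0,0]},
    {"delta_pos":[-0.05,0,0],"turn":[0,0,0]},
    {"delta_pos":[-0.05,0,0],"turn":[0,0,0]},
    {"delta_pos":[-0.04,0,0],"turn":[0,0,0]},
    {"delta_pos":[-0.02,0,0],"turn":[0,0,0]},
    {"delta_pos":[0,0,0],"turn":[0,0,0]},
    {"delta_pos":[0,0,0],"turn":[0,0,0]}
  ]
}}

```text
time_s: 7.15
tcp_pos: [548.6, -210.2, 294.2]
eef_rot: [0.161, 1.567, -0.16]
force: [0.5, 0.1, -1.1]
gripper_width: 20.9
```

```bash
python3 - <<'E'
from h import *
np.set_printoptions(precision=2,suppress=True)
s=shot("w6"); print(s["time_s"],s["tcp_pos"],s["gripper_width"],s["force"],s["ft_torque"],s["joint_positions"])
shot("s6","scene");shot("d6","side")
M=R.from_rotvec(s["eef_rot"]).as_matrix();tip=s["tcp_pos"]+M@[6,0,110]; b=s["tcp_pos"]+M@[6,0,-48]
a=proj("scene",[tip,b]);c=proj("side",[tip,b]);print(a,c)
for f,q,o in [("s6",a,"s6c"),("d6",c,"d6c")]:
    x,y=(q.mean(0)-[50,45]).astype(int); x=max(x,0); y=max(y,0); print(o,x,y); crop(f"pics/{f}.png",x,y,100,90,f"pics/{o}.png",6)
E
```

```text
7.15 [ 548.59 -210.19  294.15] 20.871819370613537 [ 0.54  0.11 -1.08] [-0.02  0.04 -0.01] [-0.1   0.34  0.51  1.67 -0.17  1.19  1.81]
[[214.33 205.46]
 [168.67 175.63]] [[256.5   99.31]
 [301.77 114.23]]
s6c 141 145
d6c 229 61
```

View pics/s6c.png

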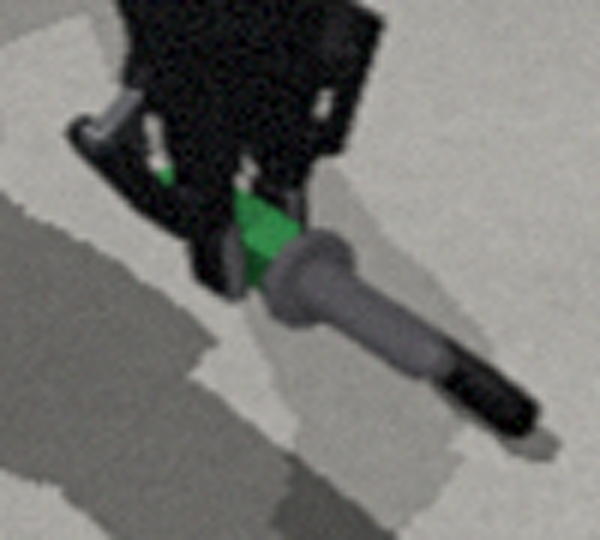

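View pics/d6c.png

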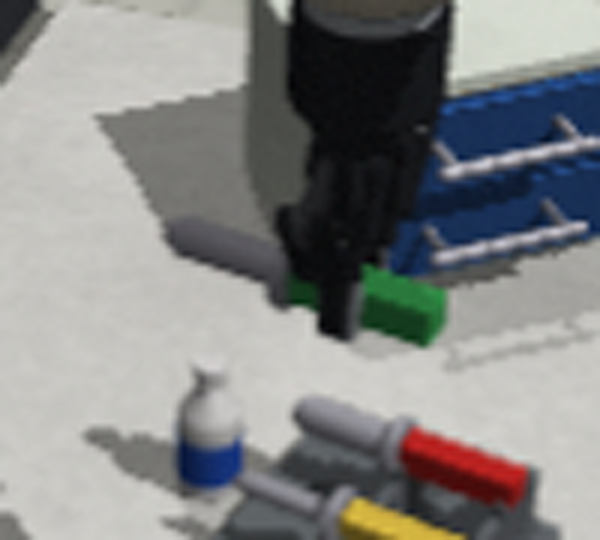

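View pics/w6.png

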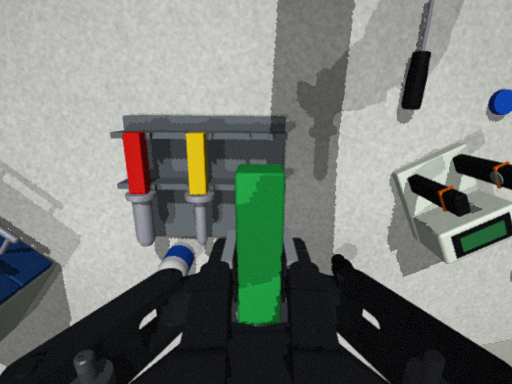

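```bash
python3 - <<'E'
from h import *
np.set_printoptions(precision=2,suppress=True)
p=ps("w6");M=R.from_rotvec(p[1]).as_matrix()
print(proj("wrist",[p[0]+M@np.array(v) for v in [(-5,-11,-48),(-5,11,-48),(17,-11,-48),(17,11,-48),(-5,0,-48)]],p))
crop("pics/w6.png",220,150,80,110,"pics/w6c.png",6)
print(tri([ray("scene",(215.3,205.3)),ray("side",(257.5,100.2))]), p[0]+M@[6,0,110])
E
```

```text
[[232.79 173.86]
 [284.58 173.92]
 [236.87 164.14]
 [280.67 164.2 ]
 [258.69 173.88]]
(array([ 654.24, -229.83,  286.17]), [np.float64(2.161093299802676), np.float64(2.161093299802565)]) [ 656.28 -232.55  287.95]
```

View pics/w6c.png

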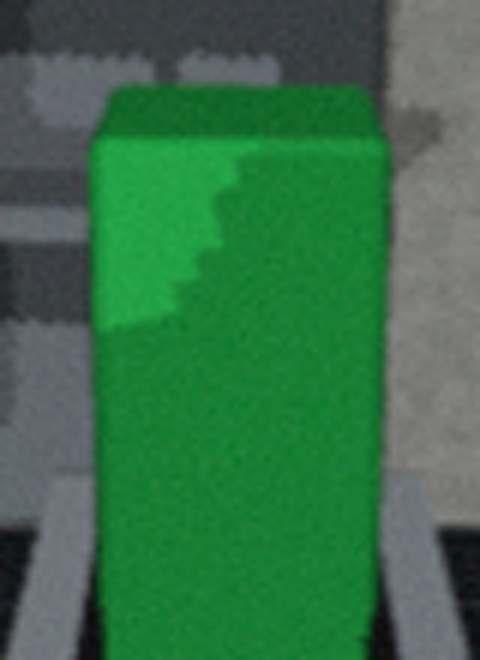

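Call:
{"method": "move_arm", "body": {
  "rows": [
    {"delta_pos":[-0.001,0.02,-0.008],"turn":[0,0,0]},
    {"delta_pos":[-0.001,0.04,-0.016],"turn":[0,0,0]},
    {"delta_pos":[-0.001,0.04,-0.016],"turn":[0,0,0]},
    {"delta_pos":[-0.002,0.04,-0.016],"turn":[0,0,0]},
    {"delta_pos":[-0.002,0.04,-0.016],"turn":[0,0,0]},
    {"delta_pos":[-0.002,0.04,-0.016],"turn":[0,0,0]},
    {"delta_pos":[-0.002,0.04,-0.016],"turn":[0,0,0]},
    {"delta_pos":[-0.002,0.04,-0.016],"turn":[0,0,0]},
    {"delta_pos":[-0.002,0.04,-0.016],"turn":[0,0,0]},
    {"delta_pos":[-0.001,0.04,-0.016],"turn":[0,0,0]},
    {"delta_pos":[0,0.04,-0.016],"turn":[0,0,0]},
    {"delta_pos":[0,0.038,-0.014],"turn":[0,0,0]},
    {"delta_pos":[0,0.02,-0.008],"turn":[0,0,0]},
    {"delta_pos":[0,0,0],"turn":[-3.8,0,0]},
    {"delta_pos":[0,0,0],"turn":[0,6,0]},
    {"delta_pos":[0,0,0],"turn":[0,6,0]},
    {"delta_pos":[0,0,0],"turn":[0,6,0]},
    {"delta_pos":[0,0,0],"turn":[0,6,0]},
    {"delta_pos":[0,0,0],"turn":[0,6,0]},
    {"delta_pos":[0,0,0],"turn":[0,0,0]}
  ]
}}

```text
time_s: 9.8
tcp_pos: [461.8, 294.3, 309.1]
eef_rot: [0.147, 2.092, -0.089]
force: [1.4, 0.1, -1.9]
gripper_width: 20.9
```

```bash
cat >> h.py <<'E'
mouth=np.array([589.2,278.9,170.0])
def ins(yaw=-8.0,tipoff=40,tool_tip=(6,0,110),mouth=mouth):
    s=manip.get_state(); M=R.from_rotvec(s["eef_rot"]).as_matrix()
    y=np.radians(yaw); d=np.array([np.cos(y)*np.cos(np.pi/6),np.sin(y)*np.cos(np.pi/6),-.5]); yy=np.array([-np.sin(y),np.cos(y),0])
    Mt=np.column_stack([np.cross(yy,d),yy,d])
    tip=s["tcp_pos"]+M@np.array(tool_tip)
    e=Mt.T@(tip-mouth)
    print("t",s["time_s"],"tcp",np.round(s["tcp_pos"],1),"F",np.round(s["force"],1),"w",round(s["gripper_width"],1))
    print("tip in rod frame rel mouth (x down-ish,y,along)",np.round(e,2)," depth",round(e[2],1))
    print("turn needed deg",np.round(np.degrees(R.from_matrix(M.T@Mt).as_rotvec()),2))
    tt=mouth-tipoff*d; tcp=tt-Mt@np.array(tool_tip); print("delta tool (current axes, after-turn tcp)",np.round(M.T@(tcp-s["tcp_pos"]),1))
    return s
E
python3 - <<'E'
from h import *
s=ins(); print(s["joint_positions"]); shot("w7"); crop("pics/w7.png",0,0,512,384,"pics/w7v.png",1.5)
shot("s7","scene");shot("d7","side")
E
```

```text
t 9.8 tcp [461.8 294.3 309.1] F [ 1.4  0.1 -1.9] w 20.9
tip in rod frame rel mouth (x down-ish,y,along) [-50.19  -2.87 -70.72]  depth -70.7
turn needed deg [-0.21 -0.08  0.1 ]
delta tool (current axes, after-turn tcp) [50.3  2.7 30.8]
[-0.61031253  0.50190505  0.19335505  1.44616127 -0.36129547  1.66077751
  1.06090597]
```

View pics/w7v.png

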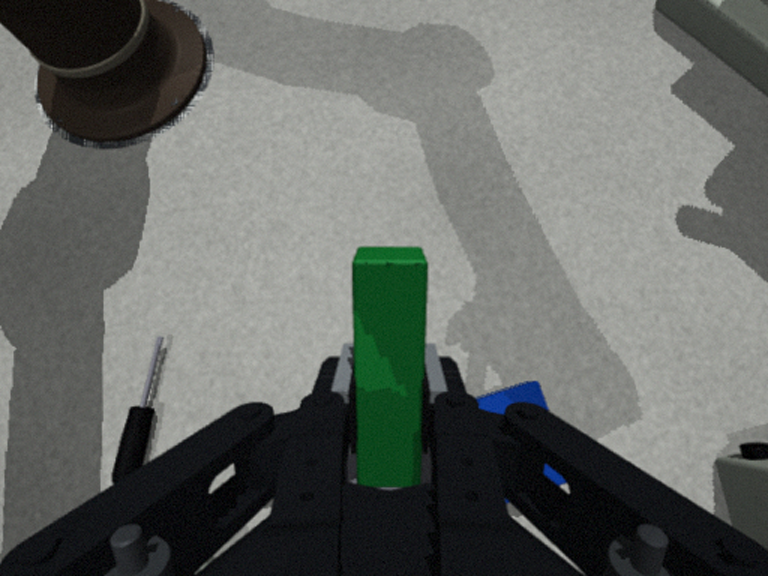

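Call:
{"method": "move_arm", "body": {
  "rows": [
    {"delta_pos":[0.0126,0.0007,0.0077],"turn":[-0.2,0,0]},
    {"delta_pos":[0.0126,0.0007,0.0077],"turn":[0,0,0]},
    {"delta_pos":[0.0126,0.0007,0.0077],"turn":[0,0,0]},
    {"delta_pos":[0.0126,0.0006,0.0077],"turn":[0,0,0]},
    {"delta_pos":[0,0,0.015],"turn":[0,0,0]},
    {"delta_pos":[0,0,0],"turn":[0,0,0]},
    {"delta_pos":[0,0,0],"turn":[0,0,0]},
    {"delta_pos":[0,0,0],"turn":[0,0,0]}
  ]
}}

```text
time_s: 10.95
tcp_pos: [475.2, 297.0, 245.2]
eef_rot: [0.143, 2.09, -0.079]
force: [-0.6, 0.6, -1.9]
gripper_width: 20.8
```

```bash
python3 - <<'E'
from h import *
s=ins(tipoff=0); print(s["joint_positions"]); shot("s8","scene");shot("d8","side")
q=proj("scene",mouth)[0];r=proj("side",mouth)[0];print(q,r)
for f,c,o in [("s8",q,"s8c"),("d8",r,"d8c")]:
    x,y=(c-[45,40]).astype(int); print(o,x,y); crop(f"pics/{f}.png",x,y,90,80,f"pics/{o}.png",8)
    im=cv2.imread(f"pics/{o}.png"); cv2.imwrite(f"pics/{o}.png",cv2.convertScaleAbs(im,alpha=1.8))
E
```

```text
t 10.95 tcp [475.2 297.  245.2] F [-0.6  0.6 -1.9] w 20.8
tip in rod frame rel mouth (x down-ish,y,along) [ -1.5    2.64 -27.55]  depth -27.6
turn needed deg [0.28 0.03 0.  ]
delta tool (current axes, after-turn tcp) [ 1.5 -2.2 27.5]
[-0.59799436  0.57365352  0.18605399  1.48237281 -0.36791183  1.55848059
  1.11017297]
[291.7041794  140.14779064] [214.65626459 258.42039183]
s8c 246 100
d8c 169 218
```

View pics/s8c.png

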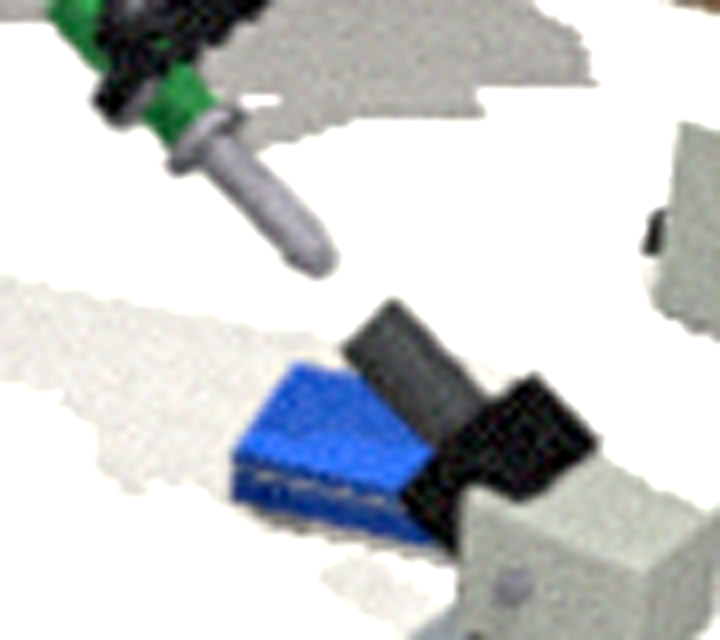

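View pics/d8c.png

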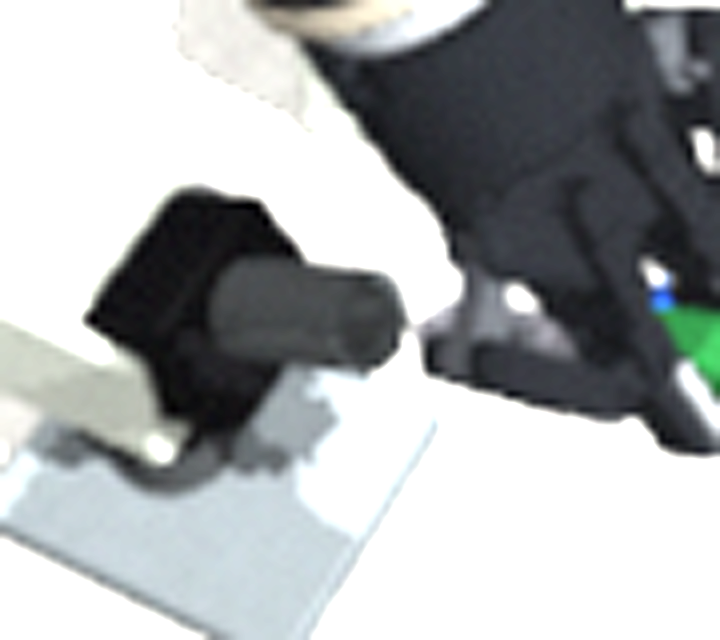

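Call:
{"method": "move_arm", "body": {
  "rows": [
    {"delta_pos":[0.0008,-0.0011,0.005],"turn":[0.2,0,0]},
    {"delta_pos":[0.0007,-0.0011,0.01],"turn":[0,0,0]},
    {"delta_pos":[0,0,0.004],"turn":[0,0,0]},
    {"delta_pos":[0,0,0],"turn":[0,0,0]},
    {"delta_pos":[0,0,0],"turn":[0,0,0]},
    {"delta_pos":[0,0,0],"turn":[0,0,0]}
  ]
}}

```text
time_s: 11.8
tcp_pos: [490.3, 292.7, 234.1]
eef_rot: [0.145, 2.09, -0.083]
force: [-0.5, 0.1, -1.8]
gripper_width: 20.9
```

```bash
python3 - <<'E'
from h import *
s=ins(tipoff=0); shot("s9","scene");shot("d9","side")
for f,x,y,o in [("s9",246,100,"s9c"),("d9",169,218,"d9c")]:
    crop(f"pics/{f}.png",x,y,90,80,f"pics/{o}.png",8)
    im=cv2.imread(f"pics/{o}.png"); cv2.imwrite(f"pics/{o}.png",cv2.convertScaleAbs(im,alpha=1.8))
E
```

```text
t 11.8 tcp [490.3 292.7 234.1] F [-0.5  0.1 -1.8] w 20.9
tip in rod frame rel mouth (x down-ish,y,along) [ 0.42  0.06 -8.54]  depth -8.5
turn needed deg [0.07 0.   0.03]
delta tool (current axes, after-turn tcp) [-0.4  0.1  8.5]
```

View pics/s9c.png

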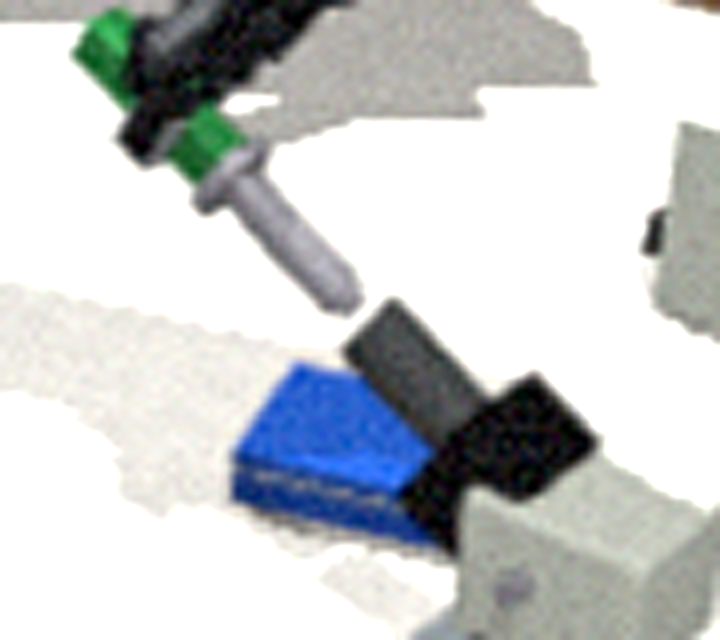

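View pics/d9c.png

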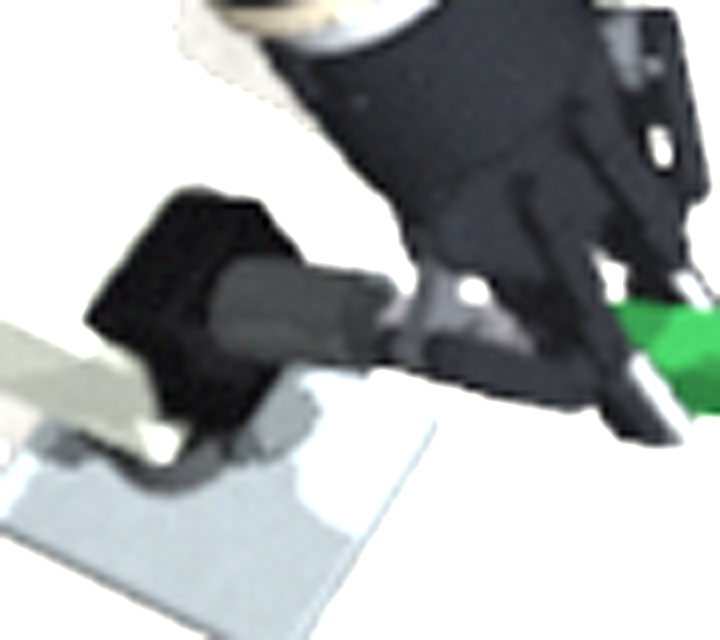

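Call:
{"method": "move_arm", "body": {
  "rows": [
    {"delta_pos":[-0.0003,0,0.004],"turn":[0,0,0]},
    {"delta_pos":[0,0,0.005],"turn":[0,0,0]},
    {"delta_pos":[0,0,0.005],"turn":[0,0,0]},
    {"delta_pos":[0,0,0.004],"turn":[0,0,0]},
    {"delta_pos":[0,0,0],"turn":[0,0,0]},
    {"delta_pos":[0,0,0],"turn":[0,0,0]}
  ]
}}

```text
time_s: 12.65
tcp_pos: [506.0, 290.4, 225.2]
eef_rot: [0.145, 2.091, -0.084]
force: [-0.2, -0.7, -2.6]
gripper_width: 20.9
```

```bash
python3 - <<'E'
from h import *
s=ins(tipoff=-70); M=R.from_rotvec(s["eef_rot"]).as_matrix(); print("F tool",M.T@s["force"],M.T@s["ft_torque"])
E
```

```text
t 12.65 tcp [506.  290.4 225.2] F [-0.2 -0.7 -2.6] w 20.9
tip in rod frame rel mouth (x down-ish,y,along) [ 0.22 -0.05  9.61]  depth 9.6
turn needed deg [ 0.06 -0.01  0.03]
delta tool (current axes, after-turn tcp) [-0.2  0.1 60.4]
F tool [ 2.33665138 -0.73127111  1.23134063] [-0.00693891 -0.73925824 -0.02952291]
```

Call:
{"method": "move_arm", "body": {
  "rows": [
    {"delta_pos":[0,0,0.004],"turn":[0,0,0]},
    {"delta_pos":[0,0,0.004],"turn":[0,0,0]},
    {"delta_pos":[0,0,0.004],"turn":[0,0,0]},
    {"delta_pos":[0,0,0],"turn":[0,0,0]},
    {"delta_pos":[0,0,0],"turn":[0,0,0]}
  ]
}}

```text
time_s: 13.28
tcp_pos: [516.2, 289.0, 219.2]
eef_rot: [0.145, 2.091, -0.084]
force: [0.1, -1.1, -2.5]
gripper_width: 20.8
```

```bash
python3 - <<'E'
from h import *
s=ins(tipoff=-70); M=R.from_rotvec(s["eef_rot"]).as_matrix(); print("F tool",M.T@s["force"],M.T@s["ft_torque"])
E
```

```text
t 13.275 tcp [516.2 289.  219.2] F [ 0.1 -1.1 -2.5] w 20.8
tip in rod frame rel mouth (x down-ish,y,along) [ 0.27 -0.07 21.63]  depth 21.6
turn needed deg [ 0.05 -0.01  0.03]
delta tool (current axes, after-turn tcp) [-0.3  0.1 48.4]
F tool [ 2.03289922 -1.06024071  1.41533745] [-0.0251071  -0.70688237 -0.01973768]
```

Call:
{"method": "move_arm", "body": {
  "rows": [
    {"delta_pos":[0,0,0.005],"turn":[0,0,0]},
    {"delta_pos":[0,0,0.006],"turn":[0,0,0]},
    {"delta_pos":[0,0,0.006],"turn":[0,0,0]},
    {"delta_pos":[0,0,0.006],"turn":[0,0,0]},
    {"delta_pos":[0,0,0.006],"turn":[0,0,0]},
    {"delta_pos":[0,0,0.006],"turn":[0,0,0]},
    {"delta_pos":[0,0,0.004],"turn":[0,0,0]},
    {"delta_pos":[0,0,0],"turn":[0,0,0]},
    {"delta_pos":[0,0,0],"turn":[0,0,0]}
  ]
}}

```text
time_s: 14.4
tcp_pos: [549.7, 284.4, 199.8]
eef_rot: [0.145, 2.09, -0.083]
force: [-0.2, -0.4, -2.2]
gripper_width: 20.9
```

```bash
python3 - <<'E'
from h import *
s=ins(tipoff=-70); M=R.from_rotvec(s["eef_rot"]).as_matrix(); print("F tool",M.T@s["force"],M.T@s["ft_torque"],s["joint_positions"])
E
```

```text
t 14.4 tcp [549.7 284.4 199.8] F [-0.2 -0.4 -2.2] w 20.9
tip in rod frame rel mouth (x down-ish,y,along) [ 0.13  0.07 60.51]  depth 60.5
turn needed deg [ 0.07 -0.    0.03]
delta tool (current axes, after-turn tcp) [-0.1  0.   9.5]
F tool [ 1.99552607 -0.46328449  0.95692351] [-0.04691855 -0.70277368 -0.02178024] [-0.53149778  0.72505665  0.19835497  1.3278462  -0.36816373  1.58123284
  1.16875902]
```

Free sliding in the bore. Last part in small steps until the collar loads.

Call:
{"method": "move_arm", "body": {
  "rows": [
    {"delta_pos":[0,0,0.004],"turn":[0,0,0]},
    {"delta_pos":[0,0,0.003],"turn":[0,0,0]},
    {"delta_pos":[0,0,0.002],"turn":[0,0,0]},
    {"delta_pos":[0,0,0.001],"turn":[0,0,0]},
    {"delta_pos":[0,0,0],"turn":[0,0,0]},
    {"delta_pos":[0,0,0],"turn":[0,0,0]}
  ]
}}

```text
time_s: 15.15
tcp_pos: [557.1, 283.2, 195.4]
eef_rot: [0.144, 2.094, -0.083]
force: [-5.7, -0.5, 3.5]
gripper_width: 20.8
```

```bash
python3 - <<'E'
from h import *
s=ins(tipoff=-70); M=R.from_rotvec(s["eef_rot"]).as_matrix(); print("F tool",M.T@s["force"],M.T@s["ft_torque"])
E
```

```text
t 15.15 tcp [557.1 283.2 195.4] F [-5.7 -0.5  3.5] w 20.8
tip in rod frame rel mouth (x down-ish,y,along) [ 5.100e-01 -2.000e-02  6.919e+01]  depth 69.2
turn needed deg [ 0.09 -0.17  0.07]
delta tool (current axes, after-turn tcp) [-0.2  0.2  0.8]
F tool [-0.17817112 -1.3108367  -6.59910695] [-0.03089849  0.76741631 -0.42200095]
```

Call:
{"method": "move_arm", "body": {
  "rows": [
    {"delta_pos":[0,0,0.001],"turn":[0,0,0]},
    {"delta_pos":[0,0,0.001],"turn":[0,0,0]},
    {"delta_pos":[0,0,0],"turn":[0,0,0]},
    {"delta_pos":[0,0,0],"turn":[0,0,0]},
    {"delta_pos":[0,0,0],"turn":[0,0,0]},
    {"delta_pos":[0,0,0],"turn":[0,0,0]},
    {"delta_pos":[0,0,0],"turn":[0,0,0]}
  ]
}}

```text
time_s: 16.02
tcp_pos: [557.2, 283.2, 195.4]
eef_rot: [0.143, 2.097, -0.083]
force: [-12.1, -2.2, 9.6]
gripper_width: 21.3
```

```bash
python3 - <<'E'
from h import *
s=ins(tipoff=-70); M=R.from_rotvec(s["eef_rot"]).as_matrix(); print("F tool",M.T@s["force"],M.T@s["ft_torque"])
shot("s10","scene");shot("d10","side");shot("w10")
for f,x,y,o in [("s10",246,100,"s10c"),("d10",169,218,"d10c")]:
    crop(f"pics/{f}.png",x,y,90,80,f"pics/{o}.png",8)
    im=cv2.imread(f"pics/{o}.png"); cv2.imwrite(f"pics/{o}.png",cv2.convertScaleAbs(im,alpha=1.8))
E
```

```text
t 16.025 tcp [557.2 283.2 195.4] F [-12.1  -2.2   9.6] w 21.3
tip in rod frame rel mouth (x down-ish,y,along) [8.800e-01 5.000e-02 6.929e+01]  depth 69.3
turn needed deg [ 0.15 -0.38  0.12]
delta tool (current axes, after-turn tcp) [-0.2  0.2  0.7]
F tool [ -2.42517099  -3.81398574 -14.93259511] [ 0.01621826  2.33748345 -0.84512126]
```

View pics/s10c.png

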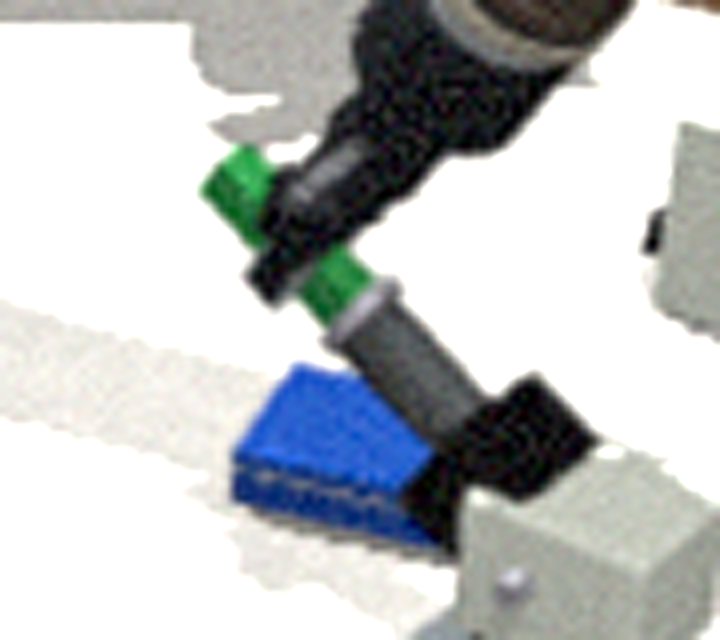

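View pics/w10.png

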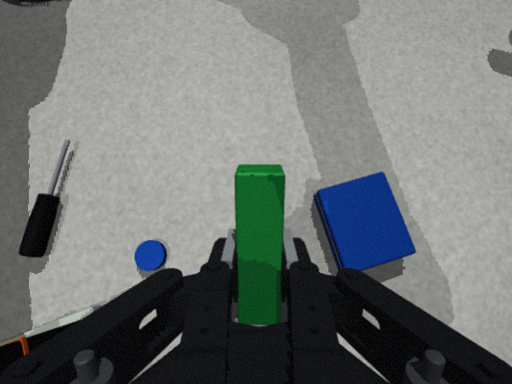

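Collar visibly sits on the rim, with a 15 N axial reaction that was held for over 0.6 s. Drawing straight out.

Call:
{"method": "move_arm", "body": {
  "rows": [
    {"delta_pos":[0,0,-0.004],"turn":[0,0,0]},
    {"delta_pos":[0,0,-0.006],"turn":[0,0,0]},
    {"delta_pos":[0,0,-0.01],"turn":[0,0,0]},
    {"delta_pos":[0,0,-0.01],"turn":[0,0,0]},
    {"delta_pos":[0,0,-0.01],"turn":[0,0,0]},
    {"delta_pos":[0,0,-0.01],"turn":[0,0,0]},
    {"delta_pos":[0,0,-0.01],"turn":[0,0,0]},
    {"delta_pos":[0,0,-0.01],"turn":[0,0,0]},
    {"delta_pos":[0,0,-0.01],"turn":[0,0,0]},
    {"delta_pos":[0,0,-0.01],"turn":[0,0,0]},
    {"delta_pos":[0,0,-0.02],"turn":[0,0,0]},
    {"delta_pos":[0,0,-0.02],"turn":[0,0,0]},
    {"delta_pos":[0,0,0],"turn":[0,0,0]},
    {"delta_pos":[0,0,0],"turn":[0,0,0]}
  ]
}}

```text
time_s: 17.92
tcp_pos: [448.6, 298.4, 258.9]
eef_rot: [0.145, 2.09, -0.083]
force: [-0.1, 1.0, -2.6]
gripper_width: 20.7
```

```bash
cat >> h.py <<'E'
win=np.array([615.2,46.5,100.0])
def fin(yaw=13.0,tool_tip=(6,0,110)):
    s=manip.get_state(); M=R.from_rotvec(s["eef_rot"]).as_matrix(); y=np.radians(yaw)
    d=np.array([np.cos(y),np.sin(y),0]); yy=np.array([-np.sin(y),np.cos(y),0]); Mt=np.column_stack([np.cross(yy,d),yy,d])
    e=Mt.T@(s["tcp_pos"]+M@np.array(tool_tip)-win)
    print("t",s["time_s"],"tcp",np.round(s["tcp_pos"],1),"F",np.round(s["force"],1),"w",round(s["gripper_width"],1))
    print("tip rel window (down,y,along)",np.round(e,1),"turn",np.round(np.degrees(R.from_matrix(M.T@Mt).as_rotvec()),2), "tool yaw",np.degrees(np.arctan2(M[1,2],M[0,2])))
    tcp=win-Mt@np.array(tool_tip); print("target tcp",tcp,"delta in target axes",Mt.T@(tcp-s["tcp_pos"]))
    return s
E
python3 - <<'E'
from h import *
ins(); fin()
E
```

```text
t 17.925 tcp [448.6 298.4 258.9] F [-0.1  1.  -2.6] w 20.7
tip in rod frame rel mouth (x down-ish,y,along) [ -0.09  -0.17 -57.36]  depth -57.4
turn needed deg [0.07 0.04 0.02]
delta tool (current axes, after-turn tcp) [ 0.   0.3 17.4]
t 17.925 tcp [448.6 298.4 258.9] F [-0.1  1.  -2.6] w 20.7
tip rel window (down,y,along) [-98.8 249.9 -19.5] turn [-20.45 -29.62  -5.49] tool yaw -7.923429522502564
target tcp [508.01929287  21.75538402 106.        ] delta in target axes [ 152.88546544 -282.88838084   -4.32552617]
```

Call:
{"method": "move_arm", "body": {
  "rows": [
    {"delta_pos":[0,0,0],"turn":[0,-6,0]},
    {"delta_pos":[0,0,0],"turn":[0,-6,0]},
    {"delta_pos":[0,0,0],"turn":[0,-6,0]},
    {"delta_pos":[0,0,0],"turn":[0,-6,0]},
    {"delta_pos":[0,0,0],"turn":[0,-6,0]},
    {"delta_pos":[0,0,0],"turn":[-7,0,0]},
    {"delta_pos":[0,0,0],"turn":[-7,0,0]},
    {"delta_pos":[0,0,0],"turn":[-7,0,0]},
    {"delta_pos":[0,-0.02,-0.006],"turn":[0,0,0]},
    {"delta_pos":[0,-0.04,-0.01],"turn":[0,0,0]},
    {"delta_pos":[0,-0.04,-0.01],"turn":[0,0,0]},
    {"delta_pos":[0,-0.04,-0.01],"turn":[0,0,0]},
    {"delta_pos":[0,-0.04,-0.01],"turn":[0,0,0]},
    {"delta_pos":[0,-0.04,-0.01],"turn":[0,0,0]},
    {"delta_pos":[0,-0.04,0],"turn":[0,0,0]},
    {"delta_pos":[0,-0.023,0],"turn":[0,0,0]},
    {"delta_pos":[0,0,0],"turn":[0,0,0]},
    {"delta_pos":[0,0,0],"turn":[0,0,0]}
  ]
}}

```text
time_s: 20.18
tcp_pos: [457.4, 10.0, 258.5]
eef_rot: [-0.177, 1.564, 0.178]
force: [0.2, 0.4, -1.8]
gripper_width: 20.8
```

```bash
python3 - <<'E'
from h import *
s=fin(); print(s["joint_positions"]); shot("w11"); crop("pics/w11.png",0,0,512,384,"pics/w11v.png",1.5)
E
```

```text
t 20.175 tcp [457.4  10.  258.5] F [ 0.2  0.4 -1.8] w 20.8
tip rel window (down,y,along) [-1.525e+02 -1.000e-01 -5.190e+01] turn [-0.04 -0.03 -0.03] tool yaw 12.961254493843802
target tcp [508.01929287  21.75538402 106.        ] delta in target axes [1.52535286e+02 5.62185888e-02 5.19244726e+01]
[-0.45814378  0.11456737  0.36374708  1.99959774 -0.04775037  1.03593758
  1.72481091]
```

View pics/w11v.png

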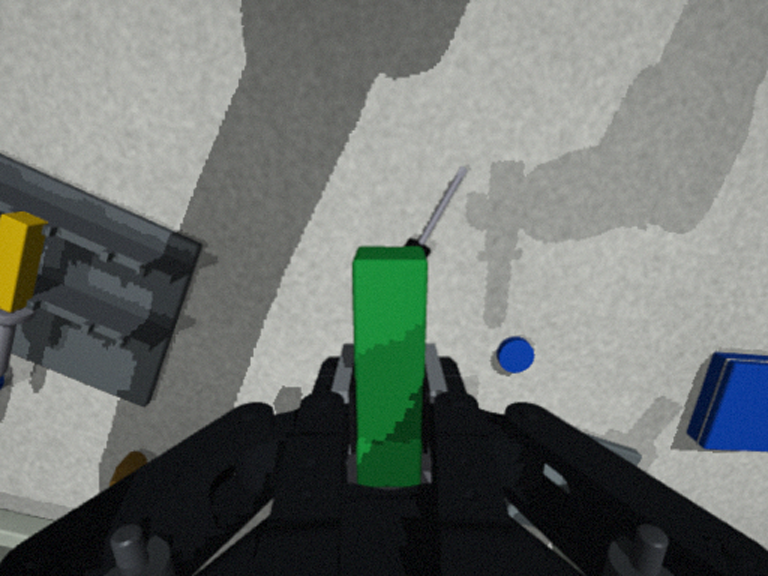

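Call:
{"method": "move_arm", "body": {
  "rows": [
    {"delta_pos":[0.02,0,0],"turn":[0,0,0]},
    {"delta_pos":[0.03,0,0],"turn":[0,0,0]},
    {"delta_pos":[0.03,0,0],"turn":[0,0,0]},
    {"delta_pos":[0.03,0,0],"turn":[0,0,0]},
    {"delta_pos":[0.025,0,0],"turn":[0,0,0]},
    {"delta_pos":[0.017,0,0],"turn":[0,0,0]},
    {"delta_pos":[0,0,0],"turn":[0,0,0]},
    {"delta_pos":[0,0,0],"turn":[0,0,0]}
  ]
}}

```text
time_s: 21.22
tcp_pos: [458.3, 10.5, 107.2]
eef_rot: [-0.179, 1.563, 0.18]
force: [0.8, 0.6, -0.9]
gripper_width: 20.8
```

```bash
python3 - <<'E'
from h import *
s=fin(); shot("s12","scene");shot("d12","side")
a=proj("scene",win)[0];b=proj("side",win)[0];print(a,b)
for f,c,o in [("s12",a,"s12c"),("d12",b,"d12c")]:
    x,y=(c-[45,40]).astype(int); print(o,x,y); crop(f"pics/{f}.png",x,y,90,80,f"pics/{o}.png",8)
E
```

```text
t 21.225 tcp [458.3  10.5 107.2] F [ 0.8  0.6 -0.9] w 20.8
tip rel window (down,y,along) [ -1.3   0.4 -51. ] turn [ 0.09  0.04 -0.01] tool yaw 13.092750462086276
target tcp [508.01929287  21.75538402 106.        ] delta in target axes [ 1.24588617 -0.25530108 51.01337458]
[261.34004421 198.28729769] [239.68678955 204.95470017]
s12c 216 158
d12c 194 164
```

View pics/s12c.png

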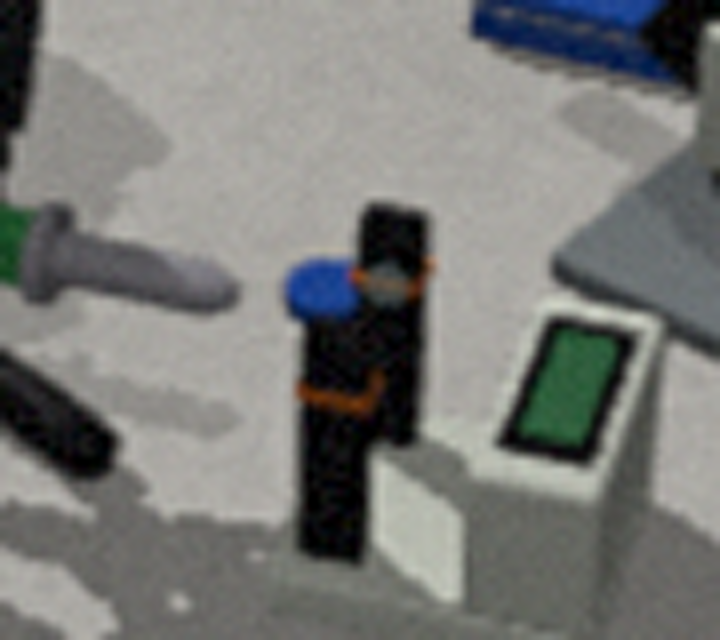

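View pics/d12c.png

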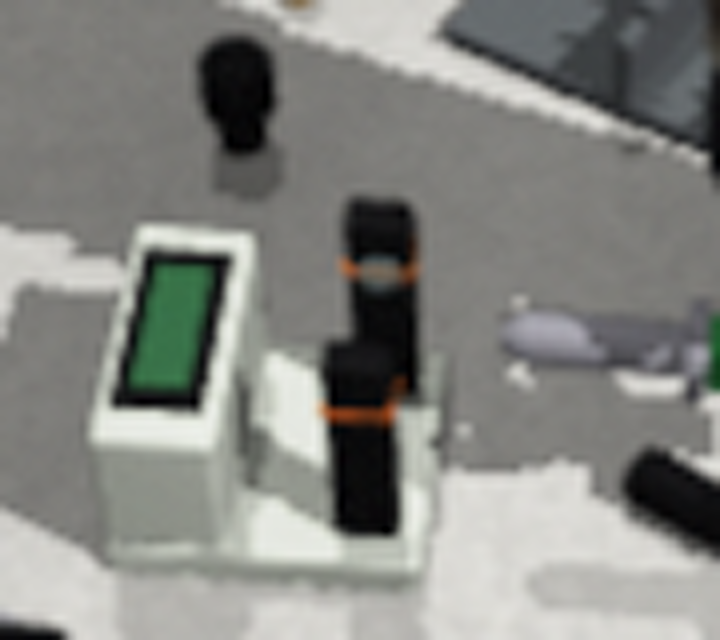

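Call:
{"method": "move_arm", "body": {
  "rows": [
    {"delta_pos":[0.0005,-0.0003,0.01],"turn":[0,0,0]},
    {"delta_pos":[0.0005,0,0.015],"turn":[0,0,0]},
    {"delta_pos":[0,0,0.015],"turn":[0,0,0]},
    {"delta_pos":[0,0,0.008],"turn":[0,0,0]},
    {"delta_pos":[0,0,0.003],"turn":[0,0,0]},
    {"delta_pos":[0,0,0],"turn":[0,0,0]},
    {"delta_pos":[0,0,0],"turn":[0,0,0]},
    {"delta_pos":[0,0,0],"turn":[0,0,0]},
    {"delta_pos":[0,0,0],"turn":[0,0,0]}
  ]
}}

```text
time_s: 22.45
tcp_pos: [507.6, 21.3, 105.8]
eef_rot: [-0.179, 1.563, 0.179]
force: [-1.1, -0.1, -2.4]
gripper_width: 20.9
```

```bash
python3 - <<'E'
from h import *
s=fin(); print(np.abs(s["dq"]).max()); shot("s13","scene");shot("d13","side");shot("w13")
for f,x,y,o in [("s13",216,158,"s13c"),("d13",194,164,"d13c")]: crop(f"pics/{f}.png",x,y,90,80,f"pics/{o}.png",8)
E
```

```text
t 22.45 tcp [507.6  21.3 105.8] F [-1.1 -0.1 -2.4] w 20.9
tip rel window (down,y,along) [ 0.2 -0.3 -0.6] turn [ 0.06  0.   -0.01] tool yaw 13.055225723230878
target tcp [508.01929287  21.75538402 106.        ] delta in target axes [-0.223306    0.3577796   0.55188036]
0.0024535434196608927
```

View pics/s13c.png

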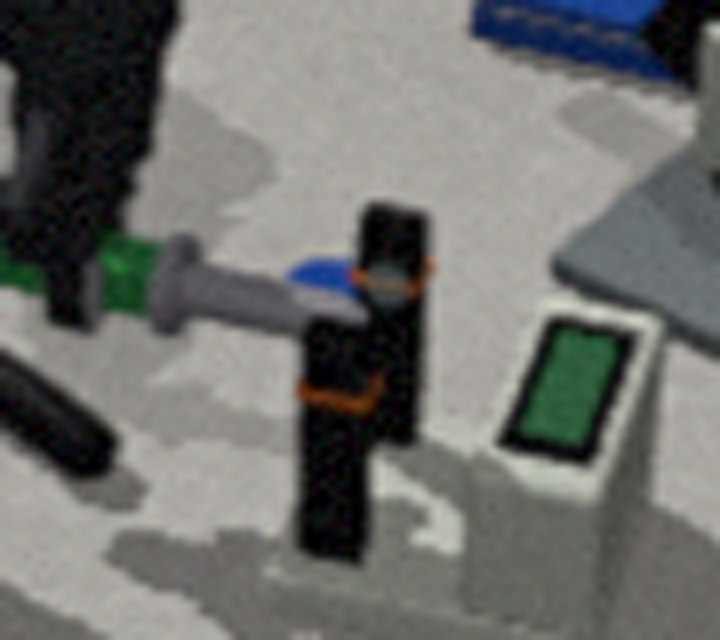

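View pics/d13c.png

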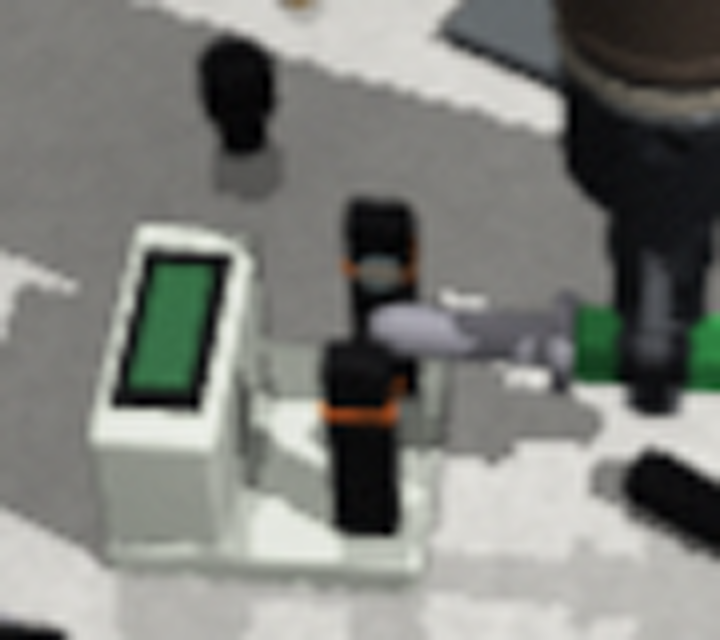

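View pics/w13.png

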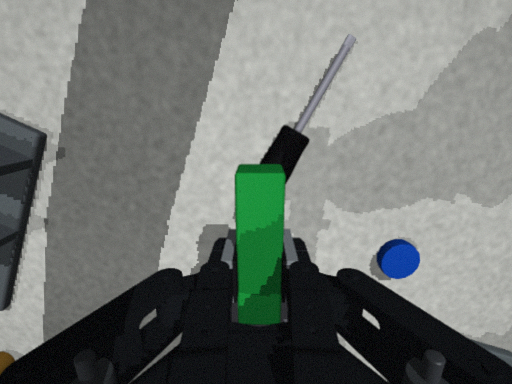

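View pics/s13.png

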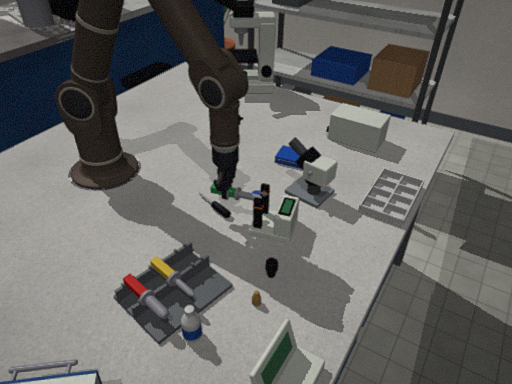

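```bash
python3 - <<'E'
from h import *
np.set_printoptions(precision=1,suppress=True)
S=lambda x,y:(216+x/8,158+y/8);D=lambda x,y:(194+x/8,164+y/8)
print("tip",tri([ray("scene",S(367,314)),ray("side",D(372,322))]),win)
y=np.radians(13);d=np.array([np.cos(y),np.sin(y),0]);n=np.array([-np.sin(y),np.cos(y),0])
# glass centres predicted vs seen: scene sees +y post's inner face, side sees -y post's inner face
print("glass pred scene",(proj("scene",win+27*n)[0]-[216,158])*8,"seen ~(390,284)")
print("glass pred side",(proj("side",win-27*n)[0]-[194,164])*8,"seen ~(381,271)")
print("tip nominal",(proj("scene",win-0.6*d)[0]-[216,158])*8,(proj("side",win-0.6*d)[0]-[194,164])*8)
E
```

```text
tip (array([614.4,  46.8, 103.6]), [np.float64(2.0108562632294906), np.float64(2.0108562632294555)]) [615.2  46.5 100. ]
glass pred scene [384.7 279.2] seen ~(390,284)
glass pred side [375.1 274. ] seen ~(381,271)
tip nominal [361.2 322. ] [367.1 327.8]
```

```bash
python3 - <<'E'
from h import *
print(hand_in()); s=fin()
E
```

```text
Traceback (most recent call last):
NameError: name 'hand_in' is not defined
```

```bash
python3 - <<'E'
from workcell import hand_in
print(hand_in())
E
```

```text
the job is handed in; nothing more can be done
None
```

I took the green 21 mm rod from the rack and slid it into the eyepiece tube. It went in freely until the collar stopped on the rim, where I held it at about 15 N for over 0.6 s. I then drew it straight out and brought it level to the reading point, and handed in at about 22.5 s.

**Final position:** from the arm's pose, the tip was within 0.6 mm of my measured reading point on each axis. The rod was level and within 0.1° of the in-line direction I measured. The grip opening read 20.9 mm, and the arm was still.

**Other objects:** in the final pictures the yellow and red rods and the loose objects looked unmoved. I compared them by eye and did not measure them.

**Checks that disagreed:** the scene and side cameras together put the tip about 3.6 mm higher than the arm's pose did, with the two sight lines missing each other by about 2 mm each. That is within the 10 mm tolerance, so I left it. My first call to `hand_in` failed on a missing import and the second went through; no verdict was reported.

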